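Present the pillar's blind hole to the glue nozzle

ROBOT

A 7-joint arm with a two-finger parallel gripper is mounted at the origin on the work surface. World frame = base frame: x ahead of the robot, y to its left, z up, the work surface at z = 0. Lengths are in m, angles in rad, forces in N, time in s.
With the tool pointing down it reaches from about 0.425 to 0.925 m from the base axis. Payload 6.8 kg.
Tool frame: the origin (TCP) lies midway between the tips of the shut fingers; the grasp point (between the pads) lies bot.grip_point_offset behind it (bot.grip_point_offset is the distance from the TCP to the grasp point, in m); z points along the fingers, y is the direction in which the jaws open and shut (so a half turn about z gives the same grasp; the last joint's range is limited). The gripper opens to 85 mm and grips with 20 to 120 N. Pads are 22 mm wide; open, the fingers measure 114 mm over their backs; the gripper's body (76 mm by 85 mm) begins 54 mm behind the grasp point. The pads swing forward as they close: fully open they stand 13 mm farther back than shut.
Start: joints at [-1.213, 0.477, 0.022, 1.555, -0.011, 1.109, -0.083], TCP at [0.303, 0.603, 0.231] pointing down, gripper open.
Joint ranges: [-2.96, 2.96], [-0.34, 2.1], [-1.41, 1.46], [0.24, 2.44], [-1.37, 4.51], [0.17, 1.92], [-2.96, 2.96]. Speed limits (rad/s): [2.39, 2.39, 3.14, 3.14, 3.14, 3.14, 3.14].

INTERFACE

Orientations are given as [roll, pitch, yaw] about the fixed x, y, z axes, in that order (R = Rz(yaw) Ry(pitch) Rx(roll)).
In Python, from plant import bot gives the robot as it stands.
- The arm moves only by the shell command python3 -m jog 'ROWS' [FORCE]. ROWS is JSON, a list of rows, each a list of 3 entries, a list of its own where there are three numbers: the shift along the tool's x, y, z scaled (see below), then the turn, a rotation vector about the tool's x, y, z scaled (see below), then the closure, from -1 (fully open) to 1 (shut). In form: [[[x, y, z], [wx, wy, wz], jaw], ...]. A call has 1 to 12 rows; each row shifts and turns the commanded pose from where the row before left it, along the tool's axes as they then stand; what a row does not reach is not made up. The controller multiplies each number of a shift by 25 mm and each number of a turn by 0.12 rad. A row lasts 1/12 s, in which the tool goes at most 41.7 mm and 7.16 degrees, less where a joint would pass 70% of its speed; a pose out of reach is approached as far as the arm can. A call with a number of a shift or a turn outside -1 to 1 is refused whole. A call with a gripper value outside its range is refused whole. The fingers move at their own pace and stop on an object; FORCE is the grip in N (left out, the last holds). Time passes only in rows, so rows that do not move let the fingers close. It gives the time, the measured TCP pose, the force and the opening at its end, in the units of the state.
- bot.state(): the state, without advancing time (a new reading comes with each control period).
- bot.grab_frame(name): name is "scene" or "top" or "wrist"; returns the picture (384x512x3 uint8, red, green, blue); there is no depth.
- bot.calibration(name): a dict with "intrinsics" (3x3 intrinsics, pixels), "origin" and "attitude" of the camera in the world. Camera axes: x right, y up, looking along -z (the intrinsics and any distortion apply to the point x, -y, -z); pixel columns grow to the right and rows downward; lengths in m; the calibration is good to about 2 mm. A picture is of the moment at which its call begins: read the wrist's pose just before it. calibration takes no time and is no camera call; for the wrist camera it gives the pose at the moment of the call.
- bot.finish_job(): hands the job in, once; it reports no verdict.
The state is a dict: "time_s": time; "joint_pos": joint angles; "qvel": joint speeds; "joint_torque": joint torques, N m; "eef_pos": TCP position; "ee_rot": TCP orientation; "ft_force": force on the tool from outside, world axes, zero at the start; "wrist_torque": the same for the moment, N m; "opening": finger opening in m.
Only numpy, scipy, OpenCV 4.12 (cv2) and the standard library are available. Lean on these libraries where they do the work, as an engineer would, in place of code of your own. Each camera call takes 0.05 s, during which the arm holds its last target.

TASK

Pick up the short square pillar that lies on its side, find the end with the blind hole and turn it so that the hole points straight up. Bring it up under the glue stand so that the thin hanging nozzle goes into the hole, and by feel ease it up until the nozzle stands on the bottom of the hole and its spring gives a few millimetres, without ramming the nozzle or pushing it to its stop. Finish while still holding it there, upright and steady in the gripper, so that I can work the glue pedal; leave the other things on the bench where they are.

Things in the scene. Friction and masses are not known exactly. Their poses are not given: they have to be found in the camera images.
- pillar: short square wooden stand pillar, 80 long, 42 x 42 in section, about 110 g, with two thin dark inlay lines round it near each end; it lies on one side on the bench, in any direction. Origin at its middle (21 above the bench when lying). Its own x axis runs along its length and points to the end with the blind hole; the other end looks the same but is solid. The round hole is 22 in diameter, central, 38 deep: mouth at x = +40, bottom at x = +2
- long_pillar: bystander: longer square pillar of the same wood and 42 x 42 section, 115 long, no hole, about 150 g, lying on its side; origin at its middle, x along its length
- glue_stand: bench glue applicator, fixed to the bench, 452 high. Origin on the bench straight below the nozzle; its x axis points from the nozzle to the column (away from the robot, give or take 17 degrees). Steel base plate 12 thick from x = -40 to +170, y = -60 to +60; upright column 22 in diameter at x = 135; cross arm 16 in diameter 325 above the bench; over the nozzle a round valve body 30 in diameter from 300 up, with a 16 mm gland down to 288
- nozzle_tip (a point): lower tip of the thin straight steel nozzle that hangs straight down from the valve of the glue stand: 7 mm in diameter and free over 88 mm above the tip; tip 200 above the bench at rest. Its z axis is up. The nozzle slides straight up when pushed
- nozzle (a joint): how far the sprung nozzle is pushed up, in m: 0 at rest, stop at 0.012; it takes about 2 N to start moving and 0.3 N more per mm
- brush_pot: bystander: round wooden brush pot, 72 across, 105 tall, origin at the centre of its underside
- finial: bystander: small turned wooden finial, 48 across, 66 tall, origin at the centre of its underside
- oil_bottle: bystander: amber glass bottle, 60 across, 150 tall, origin at the centre of its underside
- mallet: bystander: wooden joiner's mallet lying flat, head 60 x 105 x 60 tall, handle 24 thick and 200 long towards its own -x; origin under the middle of the head
- keepsake_box: bystander: closed wooden box 126 x 91 x 66 tall, origin at the centre of its underside
- brush: bystander: flat paint brush lying down, 200 long along its own x, 42 wide, 20 thick, origin under its middle
Mind the look-alikes: they are no part of the job. Leave any purple or turquoise look-alike of the pillar alone.

How it is judged:
On the way:
1. the short pillar is held clear of the bench with its hole pointing up (angle between pillar's own x axis and vertical below 0.3 rad and height (world z) of pillar above 0.08 m and contact force between the fingers and pillar above 1 N), for 0.2 s.
At the end, for the whole second after the job is handed in: The pillar is held in the gripper in the air, hole up within 12.5 degrees of vertical, at rest (under 15 mm/s), with the nozzle tip in the hole and standing on its bottom (within 8 mm), and the nozzle pushed up by 1.5 to 10.5 mm of its 12 mm (angle between pillar's own x axis and vertical below 0.22 rad and height (world z) of pillar above 0.17 m and contact force between the fingers and pillar above 1 N and x of nozzle_tip in the frame of pillar between -0.004 and 0.01 m and y of nozzle_tip in the frame of pillar between -0.011 and 0.011 m and z of nozzle_tip in the frame of pillar between -0.011 and 0.011 m and value of joint nozzle between 0.0015 and 0.0105 m and linear speed of pillar below 0.015 m/s); the arm keeps its last pose, push and grip.
It fails at once if the nozzle or its stand is rammed with the pillar (over 25 N) (contact force between pillar and glue_stand above 25 N).
It fails at once if another thing on the bench is moved by more than 30 mm (distance of any of long_pillar, brush_pot, finial, oil_bottle, mallet, keepsake_box, brush from where it was at the start of the episode above 0.03 m).
It also fails if it takes over 72 s, if anything falls off the work surface, if the arm or the gripper's body presses on something with over 40 N, if the wrist force passes 120 N, or if a joint passes its speed limit or range.

## Working session

There is one attempt and no reset: what is moved stays moved. The work goes in short steps, Python scripts to look and compute and a shell command to move; the robot and the scene stay as the last step left them, time stands still between calls to the robot, and variables do not carry over. Pictures are saved under pics/ and viewed, and the job is handed in when it is done.

```bash
ls; mkdir -p pics
python3 - <<'E'
from plant import bot
import cv2
print(bot.state()); print(bot.grip_point_offset)
for n in ("scene","top","wrist"):
    c=bot.calibration(n); print(n,c)
    f=bot.grab_frame(n); cv2.imwrite(f"pics/{n}0.png",f[:,:,::-1])
E
```

```text
pics
{'time_s': 0.0, 'joint_pos': array([-1.2131223 ,  0.4777676 ,  0.02232994,  1.55644903, -0.01149151,
        1.10928752, -0.08308415]), 'qvel': array([-0.00105576, -0.00078627, -0.00034379, -0.00193343,  0.00029597,
       -0.00033869,  0.00131914]), 'joint_torque': array([ 1.04792889e-05, -5.96465743e+01,  1.60817385e+00, -2.81196874e+01,
        1.25771365e-02,  9.68335080e-03,  1.52168752e-05]), 'eef_pos': array([0.30289878, 0.60256684, 0.23034834]), 'ee_rot': array([-3.13981432e+00,  1.34529898e-04,  2.67586871e+00]), 'ft_force': array([ 0.32604835,  1.01147896, -0.31798525]), 'wrist_torque': array([-0.05413499, -0.06843003,  0.01882129]), 'opening': 0.0852494292447151}
0.0187
scene {'intrinsics': array([[390.6830814 ,   0.        , 246.12534759],
       [  0.        , 390.6830814 , 192.61685623],
       [  0.        ,   0.        ,   1.        ]]), 'origin': array([1.19348224, 0.56223307, 0.79532441]), 'attitude': array([0.9636214 , 0.01003311, 2.30254627])}
top {'intrinsics': array([[400.39071598,   0.        , 253.40384884],
       [  0.        , 400.39071598, 190.98179642],
       [  0.        ,   0.        ,   1.        ]]), 'origin': array([ 0.25613625, -0.0692656 ,  1.49709447]), 'attitude': array([ 0.17930518,  0.0025766 , -1.57343327])}
wrist {'intrinsics': array([[302.33831966,   0.        , 251.04043265],
       [  0.        , 302.33831966, 190.91650563],
       [  0.        ,   0.        ,   1.        ]]), 'origin': array([0.23938951, 0.63436805, 0.3717583 ]), 'attitude': array([-2.84332769e-01,  4.86897105e-04,  1.10545587e+00])}
```

View pics/scene0.png

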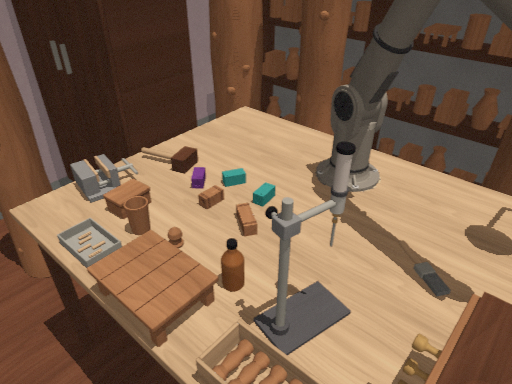

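View pics/top0.png

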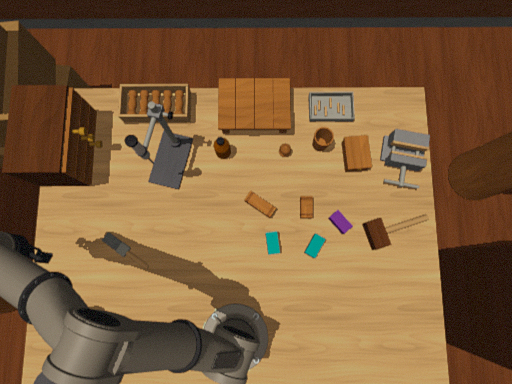

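View pics/wrist0.png

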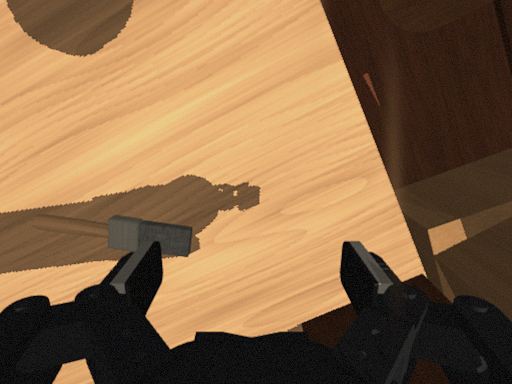

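The top view shows the long pillar at about (261,204) and the short one at about (307,207). The stand base is at (171,161) and the valve at about (135,143). I'll enlarge these areas.

```bash
cat > h.py <<'E'
import numpy as np, cv2
from scipy.spatial.transform import Rotation as R
from plant import bot
def cam(n):
    c=bot.calibration(n); return c['intrinsics'],np.array(c['origin']),R.from_euler('xyz',c['attitude']).as_matrix()
def pix2z(c,u,v,z):
    K,o,A=c; d=A@np.array([(u-K[0,2])/K[0,0],-(v-K[1,2])/K[1,1],-1.]); return o+d*(z-o[2])/d[2]
def proj(c,p):
    K,o,A=c; q=A.T@(np.array(p)-o); return np.array([K[0,2]+K[0,0]*q[0]/-q[2],K[1,2]-K[1,1]*q[1]/-q[2]])
def crop(img,x0,y0,x1,y1,s,name):
    cv2.imwrite(name,cv2.resize(img[y0:y1,x0:x1],None,fx=s,fy=s,interpolation=cv2.INTER_CUBIC))
E
python3 - <<'E'
from h import *
t=cv2.imread('pics/top0.png'); s=cv2.imread('pics/scene0.png')
crop(t,240,180,340,255,8,'pics/c1.png'); crop(t,115,90,215,190,6,'pics/c2.png')
crop(s,190,165,290,240,8,'pics/c3.png'); crop(s,250,130,350,250,5,'pics/c4.png')
E
```

```text
(no output)
```

View pics/c1.png

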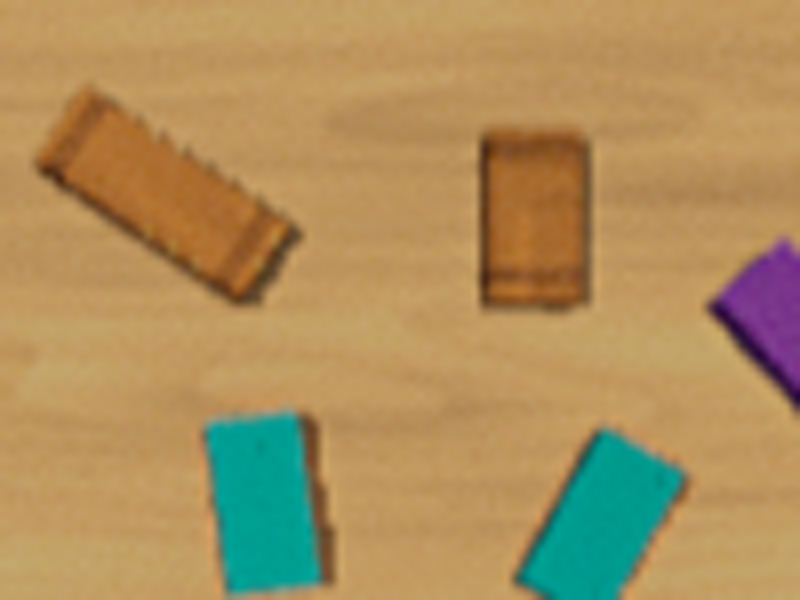

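View pics/c2.png

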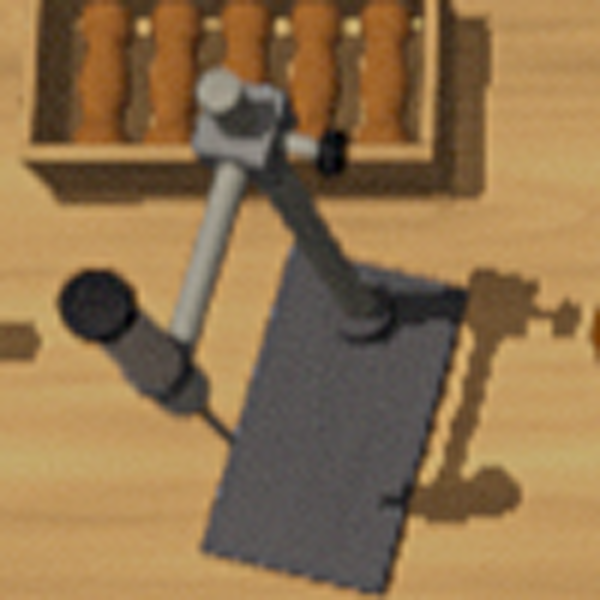

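View pics/c3.png

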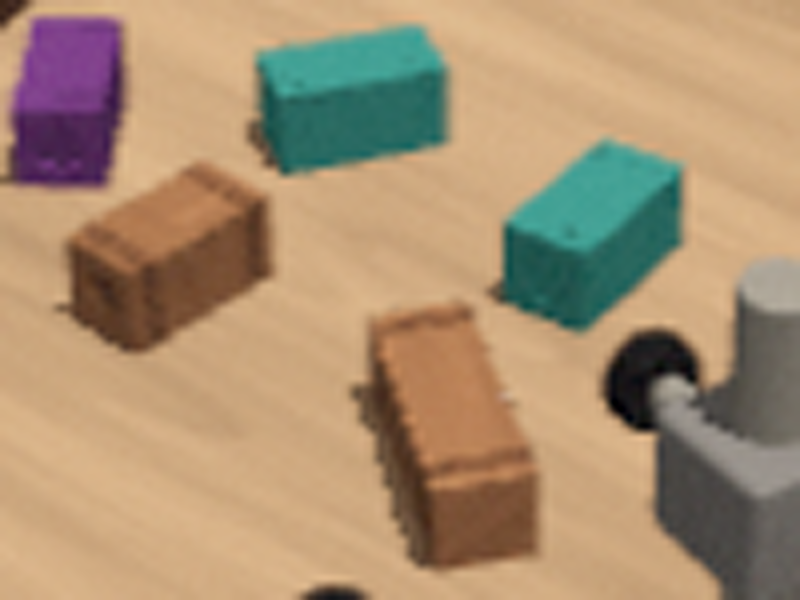

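View pics/c4.png

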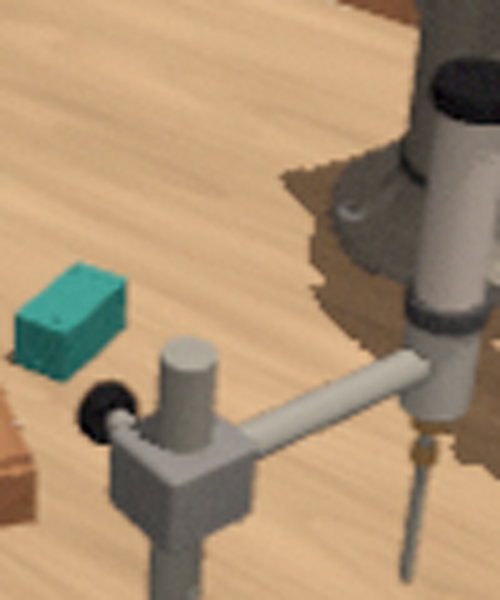

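Run:
```python
from h import *
np.set_printoptions(precision=4,suppress=True)
t=cam('top'); s=cam('scene')
print('hole spot (z=.021)',pix2z(s,190+100/8,165+290/8,.021))
# top corners pillar z=.042
for n,(a,b) in dict(tl=(485,132),tr=(588,130),br=(588,300),bl=(482,302)).items(): print(n,pix2z(t,240+a/8,180+b/8,.042))
print('scene top corners')
for n,(a,b) in dict(l=(70,240),back=(200,162),r=(270,200),front=(140,268)).items(): print(n,pix2z(s,190+a/8,165+b/8,.042))
print('tip scene',pix2z(s,250+406/5,130+580/5,.2))
# base plate corners z=.012
for n,(a,b) in dict(tl=(300,240),tr=(468,290),br=(383,595),bl=(203,550)).items(): print('plate',n,pix2z(t,115+a/6,90+b/6,.012))
```

```text
hole spot (z=.021) [ 0.5041 -0.2651  0.021 ]
tl [ 0.4987 -0.2401  0.042 ]
tr [ 0.4995 -0.2875  0.042 ]
br [ 0.4209 -0.2852  0.042 ]
bl [ 0.4201 -0.2368  0.042 ]
scene top corners
l [ 0.5067 -0.2785  0.042 ]
back [ 0.4295 -0.2796  0.042 ]
r [ 0.4303 -0.236   0.042 ]
front [ 0.5013 -0.2416  0.042 ]
tip scene [0.5903 0.2669 0.2   ]
plate tl [0.7668 0.2761 0.012 ]
plate tr [0.7327 0.1667 0.012 ]
plate br [0.5332 0.2153 0.012 ]
plate bl [0.5624 0.3299 0.012 ]
```

```bash
cat >> h.py <<'E'
np.set_printoptions(precision=4,suppress=True)
def tool():
    s=bot.state(); return np.array(s['eef_pos']),R.from_euler('xyz',s['ee_rot']).as_matrix(),s
def plan(target=None,rpy=None,shift_first=True):
    p,T,s=tool()
    if target is not None: print('shift units(25mm) total',T.T@(np.array(target)-p)/.025)
    if rpy is not None: print('turn units(.12) total',R.from_matrix(T.T@R.from_euler('xyz',rpy).as_matrix()).as_rotvec()/.12)
    if target is not None and rpy is not None: print('shift after turn',R.from_euler('xyz',rpy).as_matrix().T@(np.array(target)-p)/.025)
def st():
    s=bot.state(); print('t',round(s['time_s'],2),'p',s['eef_pos'],'rpy',s['ee_rot'],'q',s['joint_pos'],'F',s['ft_force'],'M',s['wrist_torque'],'op',round(s['opening'],4))
E
python3 -c "
from h import *
plan([.33,.33,.25])"
```

```text
shift units(25mm) total [-5.8655 -9.2614 -0.7652]
```

```bash
python3 -m jog '[[[-0.3,0.8,0],[0,0,0.5],-1],[[-0.3,0.8,0],[0,0,0.5],-1]]'; python3 -c "
from h import *
st()
plan([.33,.33,.25],[3.1416,0,1.9])"
```

```text
time_s: 0.32
eef_pos: [0.3345, 0.6314, 0.2313]
ee_rot: [-3.141, -0.001, 2.555]
ft_force: [0.5, 0.9, -0.1]
opening: 0.0853
t 0.32 p [0.3345 0.6314 0.2313] rpy [-3.1407 -0.0007  2.5548] q [-1.207   0.544   0.0556  1.449  -0.0324  1.1502 -0.1622] F [ 0.4735  0.8886 -0.0794] M [ 0.0462 -0.0008  0.0035] op 0.0853
shift units(25mm) total [ -6.5238 -10.1385  -0.7451]
turn units(.12) total [-0.0091 -0.003   5.4567]
shift after turn [-11.3489  -4.0676  -0.7498]
```

```bash
python3 -m jog '[[[-0.55,-0.85,-0.06],[0,0,0],-1],[[-0.55,-0.85,-0.06],[0,0,0],-1],[[-0.55,-0.85,-0.06],[0,0,0],-1],[[-0.55,-0.85,-0.06],[0,0,0],-1],[[-0.55,-0.85,-0.06],[0,0,0],-1],[[-0.55,-0.85,-0.06],[0,0,0],-1],[[-0.55,-0.85,-0.06],[0,0,0],-1],[[-0.55,-0.85,-0.06],[0,0,0],-1],[[-0.55,-0.85,-0.06],[0,0,0],-1],[[-0.55,-0.85,-0.06],[0,0,0],-1],[[-0.55,-0.85,-0.06],[0,0,0],-1],[[-0.55,-0.85,-0.06],[0,0,0],-1]]'; python3 -c "
from h import *
st()
plan([.46,.0,.26],[3.1416,0,1.3])"
```

```text
time_s: 1.32
eef_pos: [0.3316, 0.326, 0.2492]
ee_rot: [-3.141, -0.0, 2.556]
ft_force: [0.8, 0.2, 0.1]
opening: 0.0853
t 1.32 p [0.3316 0.326  0.2492] rpy [-3.1412 -0.0001  2.5558] q [-1.0087  0.1064  0.1056  2.0225 -0.0132  1.0137  0.0883] F [0.7623 0.1598 0.0619] M [ 0.0232 -0.0234  0.0198] op 0.0853
shift units(25mm) total [-11.4889  -8.0268  -0.4318]
turn units(.12) total [-0.003   0.0013 10.465 ]
shift after turn [-11.1912   8.4368  -0.4339]
```

```bash
python3 -m jog '[[[-0.96,-0.67,-0.04],[0,0,0],-1],[[-0.96,-0.67,-0.04],[0,0,0],-1],[[-0.96,-0.67,-0.04],[0,0,0],-1],[[-0.96,-0.67,-0.04],[0,0,0],-1],[[-0.96,-0.67,-0.04],[0,0,0],-1],[[-0.96,-0.67,-0.04],[0,0,0],-1],[[-0.96,-0.67,-0.04],[0,0,0],-1],[[-0.96,-0.67,-0.04],[0,0,0],-1],[[-0.96,-0.67,-0.04],[0,0,0],-1],[[-0.96,-0.67,-0.04],[0,0,0],-1],[[-0.96,-0.67,-0.04],[0,0,0],-1],[[-0.96,-0.67,-0.04],[0,0,0],-1]]'; python3 -c "
from h import *
st()
plan([.43,-.26,.25],[3.1416,0,0])"
```

```text
time_s: 2.32
eef_pos: [0.4608, -0.0007, 0.2614]
ee_rot: [3.141, -0.0, 2.556]
ft_force: [1.1, -0.1, -0.2]
opening: 0.0854
t 2.32 p [ 0.4608 -0.0007  0.2614] rpy [ 3.1413 -0.0001  2.5558] q [-0.5703  0.0777  0.468   2.0344 -0.0409  1.038   0.9023] F [ 1.0886 -0.0815 -0.1895] M [-0.0847 -0.0297  0.0225] op 0.0854
shift units(25mm) total [-4.7051 -9.3238  0.4522]
turn units(.12) total [ 0.0003 -0.0028 21.2987]
shift after turn [-1.2336 10.3705  0.4547]
```

```bash
python3 -m jog '[[[0,0,0],[0,0,1],-1],[[0,0,0],[0,0,1],-1],[[0,0,0],[0,0,1],-1],[[0,0,0],[0,0,1],-1],[[0,0,0],[0,0,1],-1],[[0,0,0],[0,0,1],-1],[[0,0,0],[0,0,1],-1],[[0,0,0],[0,0,1],-1],[[0,0,0],[0,0,1],-1],[[0,0,0],[0,0,1],-1],[[0,0,0],[0,0,1],-1],[[0,0,0],[0,0,1],-1]]';python3 -m jog '[[[0,0,0],[0,0,1],-1],[[0,0,0],[0,0,1],-1],[[0,0,0],[0,0,1],-1],[[0,0,0],[0,0,1],-1],[[0,0,0],[0,0,1],-1],[[0,0,0],[0,0,1],-1],[[0,0,0],[0,0,1],-1],[[0,0,0],[0,0,1],-1],[[0,0,0],[0,0,1],-1],[[0,0,0],[0,0,0.3],-1]]'; python3 -c "
from h import *
st()
plan([.42,-.26,.25],[3.1416,0,0])"
```

```text
time_s: 3.32
eef_pos: [0.4605, 0.0007, 0.2611]
ee_rot: [-3.141, 0.0, 1.11]
ft_force: [0.9, 1.0, -0.6]
opening: 0.0856
time_s: 4.15
eef_pos: [0.4605, 0.0007, 0.2612]
ee_rot: [-3.142, 0.0, -0.006]
ft_force: [-0.2, 0.1, -0.1]
opening: 0.0853
t 4.15 p [0.4605 0.0007 0.2612] rpy [-3.1415  0.0003 -0.0064] q [-0.7216  0.0779  0.6288  2.0424 -0.0533  1.0372 -1.6444] F [-0.2484  0.099  -0.0515] M [-0.0344  0.0253 -0.015 ] op 0.0853
shift units(25mm) total [-1.5518 10.4386  0.4459]
turn units(.12) total [-0.0005  0.0029 -0.0536]
shift after turn [-1.6191 10.4284  0.446 ]
```

```bash
python3 -m jog '[[[0.2,0.95,0],[0,0,0],-1],[[0.2,0.95,0],[0,0,0],-1],[[0.2,0.95,0],[0,0,0],-1],[[0.2,0.95,0],[0,0,0],-1],[[0.2,0.95,0],[0,0,0],-1],[[0.2,0.95,0],[0,0,0],-1],[[0.2,0.95,0],[0,0,0],-1],[[0.2,0.95,0],[0,0,0],-1],[[0.2,0.95,0],[0,0,0],-1],[[0.2,0.95,0],[0,0,0],-1],[[0.2,0.95,0],[0,0,0],-1],[[0,0,0],[0,0,0],-1]]'; python3 -c "
from h import *
st()
c=cam('wrist');f=bot.grab_frame('wrist')[:,:,::-1];cv2.imwrite('pics/w1.png',f)
print(c)
print(proj(c,[.502,-.261,.021]))"
```

```text
time_s: 5.15
eef_pos: [0.5152, -0.2655, 0.2614]
ee_rot: [3.138, -0.0, -0.005]
ft_force: [-0.3, -0.0, 1.0]
opening: 0.0854
t 5.15 p [ 0.5152 -0.2655  0.2614] rpy [ 3.1382 -0.0001 -0.0053] q [-0.2226  0.3554  0.762   1.7941 -0.2698  1.0985 -0.9442] F [-0.2817 -0.0067  0.9564] M [-0.0064  0.0681 -0.0069] op 0.0854
(array([[302.3383,   0.    , 251.0404],
       [  0.    , 302.3383, 190.9165],
       [  0.    ,   0.    ,   1.    ]]), array([ 0.5864, -0.2659,  0.4028]), array([[-0.005 ,  0.9601,  0.2797],
       [-1.    , -0.0055,  0.0009],
       [ 0.0024, -0.2797,  0.9601]]))
[246.8836 170.9475]
```

View pics/w1.png

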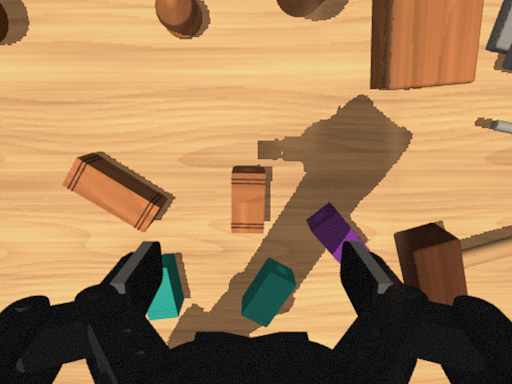

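```bash
python3 -c "
from h import *
crop(cv2.imread('pics/w1.png'),210,150,290,240,6,'pics/w1c.png')"
```

```text
(no output)
```

View pics/w1c.png

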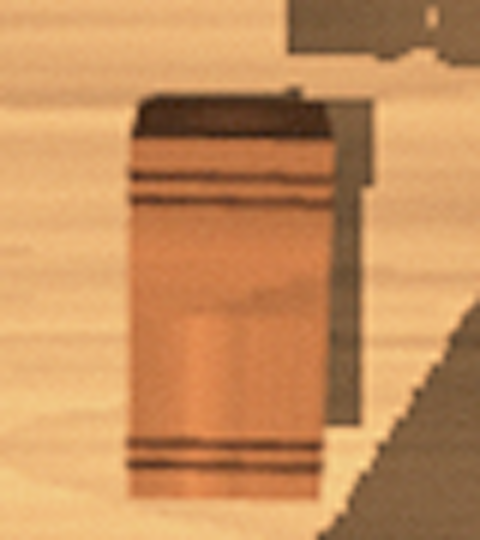

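```bash
python3 -m jog '[[[1,0,0.3],[0,0,0],-1],[[1,0,0.3],[0,0,0],-1],[[1,0,0.3],[0,0,0],-1],[[1,0,0.3],[0,0,0],-1],[[1,0,0.3],[0,0,0],-1],[[0,0,0],[0,0,0],-1]]'; python3 -c "
from h import *
st()
c=cam('wrist');f=bot.grab_frame('wrist')[:,:,::-1];cv2.imwrite('pics/w2.png',f)
u=proj(c,[.46,-.261,.021]).astype(int);print(u)
g=f[u[1]-50:u[1]+50,u[0]-50:u[0]+50]; g=np.clip(g.astype(float)*1.6,0,255).astype(np.uint8)
cv2.imwrite('pics/w2c.png',cv2.resize(g,None,fx=6,fy=6,interpolation=cv2.INTER_CUBIC)); print(u-50)
np.savez('w2.npz',K=c[0],o=c[1],A=c[2])
"
```

```text
time_s: 5.7
eef_pos: [0.6445, -0.2564, 0.2208]
ee_rot: [-3.14, 0.001, 0.006]
ft_force: [0.3, 1.5, 0.1]
opening: 0.0854
t 5.7 p [ 0.6445 -0.2564  0.2208] rpy [-3.1398  0.0014  0.0056] q [-0.1532  0.5985  0.6804  1.548  -0.4018  1.1406 -0.9529] F [0.2592 1.4692 0.079 ] M [0.0834 0.0229 0.0093] op 0.0854
[253 304]
[203 254]
```

View pics/w2c.png

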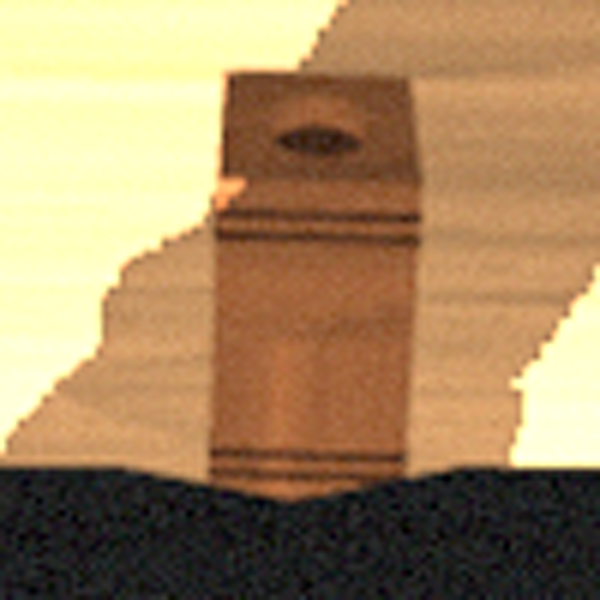

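The hole shows as a dark ellipse at (319,140) in the crop, on the +x end, so that is the end to turn up.

```bash
python3 -c "
from h import *
d=np.load('w2.npz');c=(d['K'],d['o'],d['A'])
for a,b in [(218,181),(420,183),(210,475),(407,475)]: print('w2',pix2z(c,203+a/6,254+b/6,.042))
o=np.array([ 0.5864, -0.2659,  0.4028]);A=np.array([[-0.005 ,  0.9601,  0.2797],[-1.    , -0.0055,  0.0009],[ 0.0024, -0.2797,  0.9601]])
for a,b in [(132,138),(333,140),(128,497),(320,498)]: print('w1',pix2z((d['K'],o,A),210+a/6,150+b/6,.042))
"
```

```text
w2 [ 0.5042 -0.2428  0.042 ]
w2 [ 0.5041 -0.2837  0.042 ]
w2 [ 0.4323 -0.2408  0.042 ]
w2 [ 0.4327 -0.2828  0.042 ]
w1 [ 0.5042 -0.2431  0.042 ]
w1 [ 0.5036 -0.284   0.042 ]
w1 [ 0.4249 -0.2404  0.042 ]
w1 [ 0.4244 -0.2819  0.042 ]
```

```bash
cat > kin.py <<'E'
from h import *
import itertools
from scipy.optimize import least_squares
D=[([-1.2131,0.4778,.02233,1.55645,-.01149,1.10929,-.08308],[.3029,.6026,.2303],[-3.1398,.0001,2.67587]),
([-1.207,0.544,0.0556,1.449,-0.0324,1.1502,-0.1622],[0.3345,0.6314,0.2313],[-3.1407,-0.0007,2.5548]),
([-1.0087,0.1064,0.1056,2.0225,-0.0132,1.0137,0.0883],[0.3316,0.326,0.2492],[-3.1412,-0.0001,2.5558]),
([-0.5703,0.0777,0.468,2.0344,-0.0409,1.038,0.9023],[0.4608,-0.0007,0.2614],[3.1413,-0.0001,2.5558]),
([-0.7216,0.0779,0.6288,2.0424,-0.0533,1.0372,-1.6444],[0.4605,0.0007,0.2612],[-3.1415,0.0003,-0.0064]),
([-0.2226,0.3554,0.762,1.7941,-0.2698,1.0985,-0.9442],[0.5152,-0.2655,0.2614],[3.1382,-0.0001,-0.0053]),
([-0.1532,0.5985,0.6804,1.548,-0.4018,1.1406,-0.9529],[0.6445,-0.2564,0.2208],[-3.1398,0.0014,0.0056])]
Q=np.array([d[0] for d in D]);P=np.array([d[1] for d in D]);RR=[R.from_euler('xyz',d[2]).as_matrix() for d in D]
rz=lambda a:R.from_euler('z',a).as_matrix()
ry=lambda a:R.from_euler('y',a).as_matrix()
def fk(q,S,o1,o7,g):
    Rm=np.eye(3);p=np.array([0,0,0.]);ax='zyzyzyz'
    for i in range(7):
        a=S[i]*q[i]+(o1 if i==0 else o7 if i==6 else 0)
        Rm=Rm@(rz(a) if ax[i]=='z' else ry(a)); p=p+Rm@g[3*i:3*i+3]
    return p,Rm
if __name__=='__main__':
    res=[]
    for s1,s3,s5,s7,s2 in itertools.product([1,-1],repeat=5):
        S=[s1,s2,s3,s2,s5,s2,s7]
        def f(x): return np.concatenate([(fk(q,S,x[0],x[1],np.zeros(21))[1]-r).ravel() for q,r in zip(Q,RR)])
        best=min((least_squares(f,[a,b]) for a in (0,1.6,3.1,4.7) for b in (0,1.6,3.1,4.7)),key=lambda r:r.cost)
        res.append((best.cost,S,best.x))
    for r in sorted(res,key=lambda r:r[0])[:4]: print(r)
E
python3 kin.py
```

```text
(np.float64(5.926367453451482e-08), [-1, -1, -1, -1, -1, -1, -1], array([ 3.1491, -1.5633]))
(np.float64(5.926367453452349e-08), [-1, 1, -1, 1, -1, 1, -1], array([0.0075, 1.5783]))
(np.float64(0.8502820664907129), [-1, -1, -1, -1, 1, -1, -1], array([2.3373, 4.0089]))
(np.float64(0.8502820675888086), [-1, 1, -1, 1, 1, 1, -1], array([5.4789, 0.8673]))
```

```bash
cat >> kin.py <<'E'
S=[-1,1,-1,1,-1,1,-1];o1,o7=.0075,1.5783
# structure: z after j1; x,z after j3 ; x,z after j5; x,z after j7(R6)
def G(x):
    g=np.zeros(21); g[2]=x[0]; g[6]=x[1];g[8]=x[2]; g[12]=x[3];g[14]=x[4]; g[15]=x[5]; g[17]=x[6]; g[1]=x[7]; return g
def fitg(lam=1e-3):
    def f(x): return np.concatenate([np.concatenate([fk(q,S,o1,o7,G(x))[0]-p for q,p in zip(Q,P)]),lam*(x-np.array([.35,0,.4,0,.4,0,.2,0]))])
    return least_squares(f,[.35,0,.4,0,.4,0,.2,0])
if __name__=='__main__':
    for lam in (1e-4,1e-2):
        r=fitg(lam); print(r.x, np.abs(r.fun[:21]).max())
E
python3 kin.py|tail -2
```

```text
[-0.7712 -0.0348  0.5267  0.0778  0.3976 -0.1268 -0.7727 -0.0657] 0.011081721693329771
[ 0.1932 -0.0328  0.5299  0.0717  0.4077 -0.1126  0.1947 -0.0658] 0.012013922325412874
```

```bash
cat > k2.py <<'E'
from kin import *
x0=np.zeros(21);x0[2]=.3;x0[8]=.45;x0[14]=.4;x0[17]=.2
for lam in (3e-3,1e-2,3e-2):
    f=lambda g:np.concatenate([np.concatenate([fk(q,S,o1,o7,g)[0]-p for q,p in zip(Q,P)]),lam*(g-x0)])
    r=least_squares(f,x0);print(lam,np.abs(r.fun[:21]).max());print(r.x.reshape(7,3))
E
python3 k2.py
```

```text
0.003 0.0007141684682759886
[[-0.0147 -0.0168  0.2316]
 [ 0.0178 -0.0168  0.0473]
 [-0.0182 -0.0187  0.4973]
 [ 0.0065 -0.0187  0.0348]
 [-0.0127  0.0019  0.4348]
 [-0.0126  0.0019  0.2405]
 [ 0.0002  0.0004  0.0405]]
0.01 0.0007726309129441056
[[-0.0082 -0.0165  0.2519]
 [ 0.0112 -0.0165  0.0459]
 [-0.0114 -0.0176  0.4959]
 [ 0.0047 -0.0176  0.036 ]
 [-0.0004  0.0006  0.436 ]
 [-0.0097  0.0006  0.2442]
 [ 0.0002  0.0005  0.0442]]
0.03 0.0008344943027120411
[[ 0.0034 -0.0161  0.2622]
 [-0.0004 -0.0161  0.043 ]
 [-0.0004 -0.0158  0.493 ]
 [ 0.0014 -0.0158  0.0364]
 [ 0.0239 -0.0017  0.4364]
 [-0.0097 -0.0017  0.2373]
 [ 0.0004  0.0005  0.0373]]
```

```bash
cat > k3.py <<'E'
from kin import *
lo=np.array([-2.96,-.34,-1.41,.24,-1.37,.17,-2.96]);hi=np.array([2.96,2.1,1.46,2.44,4.51,1.92,2.96])
x0=np.zeros(21);x0[2]=.3;x0[8]=.45;x0[14]=.4;x0[17]=.2
f=lambda g:np.concatenate([np.concatenate([fk(q,S,o1,o7,g)[0]-p for q,p in zip(Q,P)]),.03*(g-x0)])
g=least_squares(f,x0).x
def goal(be,ps,pc):
    z=np.array([np.cos(be)*np.cos(ps),np.cos(be)*np.sin(ps),-np.sin(be)]);x=np.array([np.sin(be)*np.cos(ps),np.sin(be)*np.sin(ps),np.cos(be)])
    return pc+.0187*z,np.stack([x,np.cross(z,x),z],1)
def ik(p,Rg,q0,w=.003):
    m=.06
    def F(q):
        a,b=fk(q,S,o1,o7,g); return np.concatenate([(a-p)*3,R.from_matrix(b.T@Rg).as_rotvec(),w*(q-q0)])
    return least_squares(F,np.clip(q0,lo+m,hi-m),bounds=(lo+m-1e-6,hi-m+1e-6))
if __name__=='__main__':
    rng=np.random.default_rng(0)
    qs=Q[5]
    for be in (0,.3,.6):
        for ps in np.radians([-80,-60,-40,-20,0,20,40,60,80,100]):
            p,Rg=goal(be,ps,np.array([.588,.265,.203]))
            best=None
            for k in range(14):
                q0=qs.copy() if k==0 else rng.uniform(lo,hi)
                r=ik(p,Rg,q0); e=np.abs(r.fun[:6]).max()
                if e<.01:
                    d=np.abs(r.x-qs).max()
                    if best is None or d<best[0]: best=(d,r.x)
            print(be,round(np.degrees(ps)),None if best is None else (round(best[0],2),best[1].round(2)))
E
python3 k3.py
```

```text
0 -80 (np.float64(3.2), array([-1.05,  0.98,  0.29,  1.49,  0.87,  1.86,  2.25]))
0 -60 (np.float64(3.04), array([-0.86,  0.86, -0.11,  1.7 ,  1.25,  1.86,  2.09]))
0 -40 (np.float64(2.94), array([-0.91,  0.78, -0.08,  1.94,  1.5 ,  1.67,  2.  ]))
0 -20 (np.float64(2.24), array([-1.79,  1.57,  1.3 ,  2.19,  1.7 ,  0.23,  1.3 ]))
0 0 (np.float64(2.52), array([-1.12,  0.73,  0.31,  2.35,  2.25,  1.36,  1.52]))
0 20 (np.float64(3.2), array([-0.09,  0.75, -0.61,  2.38,  2.93,  1.55,  2.  ]))
0 40 (np.float64(3.72), array([-0.43,  0.68,  0.06,  2.38,  3.45,  1.5 ,  1.52]))
0 60 (np.float64(4.08), array([-0.79,  0.89,  0.75,  2.28,  3.81,  1.86,  1.08]))
0 80 (np.float64(2.09), array([ 0.68,  1.15, -1.08,  1.95, -1.31,  0.65,  1.14]))
0 100 (np.float64(1.92), array([ 0.65,  1.25, -1.16,  1.71, -0.67,  0.89,  0.58]))
0.3 -80 (np.float64(3.1), array([-0.79,  0.84, -0.11,  1.49,  0.91,  1.86,  2.16]))
0.3 -60 (np.float64(3.07), array([-0.55,  0.79, -0.52,  1.7 ,  1.28,  1.86,  2.12]))
0.3 -40 (np.float64(3.08), array([-0.88,  0.65, -0.09,  1.94,  1.37,  1.41,  2.14]))
0.3 -20 (np.float64(2.6)
[... 703 characters left out ...]
.68,  1.31,  1.86,  2.16]))
0.6 -40 (np.float64(1.73), array([-1.68,  1.2 ,  1.4 ,  1.93, -0.39,  0.57, -2.68]))
0.6 -20 (np.float64(1.48), array([-1.7 ,  1.11,  1.4 ,  2.1 , -1.02,  0.24, -1.81]))
0.6 0 (np.float64(2.73), array([-1.33,  0.51,  0.71,  2.26,  2.19,  0.42,  1.79]))
0.6 20 (np.float64(3.53), array([-1.22,  0.48,  0.78,  2.33,  3.26,  0.5 ,  1.11]))
0.6 40 (np.float64(3.4), array([ 0.18,  0.48, -0.71,  2.22,  3.13,  0.4 ,  1.96]))
0.6 60 (np.float64(4.47), array([-1.19,  1.02,  1.4 ,  2.21,  4.2 ,  1.58,  0.56]))
0.6 80 (np.float64(1.61), array([ 0.14,  0.55, -0.41,  1.94, -1.26,  0.72,  0.67]))
0.6 100 (np.float64(1.57), array([ 0.07,  0.62, -0.32,  1.77, -0.97,  1.03,  0.63]))
```

```bash
cat > k4.py <<'E'
from k3 import *
import sys
def run(q,segs,n=12,verbose=True):
    for (name,p,Rg) in segs:
        p0,R0=fk(q,S,o1,o7,g); rv=R.from_matrix(R0.T@Rg).as_rotvec(); ok=True
        for k in range(1,n+1):
            r=ik(p0+(p-p0)*k/n,R0@R.from_rotvec(rv*k/n).as_matrix(),q,w=.01); q=r.x
        a,b=fk(q,S,o1,o7,g)
        print(name,q.round(2),'err mm',(np.linalg.norm(a-p)*1e3).round(1),'deg',np.degrees(R.from_matrix(b.T@Rg).magnitude()).round(1))
    return q
E=lambda *a:R.from_euler('xyz',a).as_matrix()
def pr(be): return E(np.pi,0,0)@E(0,0,0)
if __name__=='__main__':
    print('check',ik(P[5],RR[5],Q[4],.01).x.round(2),Q[5].round(2))
    for be in (.2,.4,.6):
      for ps in (80,90,100,115):
        print('beta',be,ps); q=Q[6]; ps=np.radians(ps)
        def ori(th,yaw): # tool dir at th from down toward azimuth yaw
            z=np.array([np.sin(th)*np.cos(yaw),np.sin(th)*np.sin(yaw),-np.cos(th)]);x=np.array([np.cos(th)*np.cos(yaw),np.cos(th)*np.sin(yaw),np.sin(th)])
            return np.stack([x,np.cross(z,x),z],1)
        o=ori(-be,0)
        segs=[('pick',np.array([.458,-.2625,.012]),o),('lift',np.array([.46,-.2625,.2]),o),('carry',np.array([.52,-.05,.2]),ori(-be,ps)),
          ('tilt',np.array([.5,.0,.2]),ori(np.pi/2-be,ps)),('under',np.array([.588,.265,.14]),ori(np.pi/2-be,ps)),('up',np.array([.588,.265,.2]),ori(np.pi/2-be,ps))]
        run(q,segs)
E
python3 k4.py
```

```text
check [-0.15  0.33  0.66  1.79 -0.23  1.09 -0.99] [-0.22  0.36  0.76  1.79 -0.27  1.1  -0.94]
beta 0.2 80
pick [-0.07  0.74  0.59  1.95 -0.43  0.79 -0.79] err mm 0.0 deg 0.0
lift [-0.22  0.45  0.78  1.86 -0.23  1.14 -0.92] err mm 0.0 deg 0.0
carry [-0.5   0.3   0.44  1.96  0.08  0.96 -0.29] err mm 0.0 deg 0.0
tilt [ 0.38  0.64  0.09  2.06 -1.26  1.55  1.16] err mm 0.0 deg 0.0
under [ 0.6   1.04 -0.9   1.96 -1.31  0.64  1.12] err mm 0.0 deg 0.0
up [ 0.62  0.92 -0.93  1.96 -1.31  0.68  1.  ] err mm 0.0 deg 0.0
beta 0.2 90
pick [-0.07  0.74  0.59  1.95 -0.43  0.79 -0.79] err mm 0.0 deg 0.0
lift [-0.22  0.45  0.78  1.86 -0.23  1.14 -0.92] err mm 0.0 deg 0.0
carry [-0.48  0.28  0.41  1.98  0.11  0.92 -0.15] err mm 0.0 deg 0.0
tilt [ 0.37  0.68  0.07  1.95 -1.13  1.63  1.13] err mm 0.0 deg 0.0
under [ 0.32  0.88 -0.51  1.87 -1.31  1.04  1.05] err mm 0.0 deg 0.0
up [ 0.33  0.78 -0.52  1.87 -1.31  1.07  0.95] err mm 0.0 deg 0.0
beta 0.2 100
pick [-0.07  0.74  0.59  1.95 -0.43  0.79 -0.79] err mm 0.0 deg 0.0
lift [-0.22  0.45  0.78  1.86 -0.23  1.14 -0.92] err mm 0.0 deg 0.0
carry [-0.46  0.2
[... 3339 characters left out ...]
deg 0.0
carry [-0.74  0.33  0.47  2.06  0.56  0.94 -0.49] err mm 0.0 deg 0.0
tilt [ 0.2   0.53  0.16  1.89 -0.88  1.45  0.98] err mm 0.0 deg 0.0
under [-0.13  0.68 -0.01  1.8  -1.15  1.13  0.82] err mm 0.0 deg 0.0
up [-0.14  0.59  0.01  1.78 -1.11  1.18  0.72] err mm 0.0 deg 0.0
beta 0.6 115
pick [-0.12  0.93  0.65  1.72 -0.28  1.21 -0.94] err mm 0.0 deg 0.0
lift [-0.21  0.67  0.77  1.66 -0.15  1.5  -0.95] err mm 0.0 deg 0.0
carry [-0.74  0.26  0.45  2.16  0.7   0.8  -0.38] err mm 0.0 deg 0.0
tilt [ 0.16  0.59  0.14  1.77 -0.74  1.58  1.05] err mm 0.0 deg 0.0
under [-0.15  0.74  0.    1.64 -0.96  1.31  0.83] err mm 0.0 deg 0.0
up [-0.16  0.66  0.01  1.63 -0.95  1.37  0.75] err mm 0.0 deg 0.0
```

```bash
python3 -c "
from h import *
K=cam('top')[0]
d=np.load('w2.npz')
o=np.array([ 0.5864, -0.2659,  0.4028]);A=np.array([[-0.005 ,  0.9601,  0.2797],[-1.    , -0.0055,  0.0009],[ 0.0024, -0.2797,  0.9601]])
c=(d['K'],o,A)
for a,b in [(307,215),(270,260),(167,200),(292,270)]: print(pix2z(c,a,b,.042))
t=cam('top');print('bottle',pix2z(t,224,152,.0),pix2z(t,220,141,.15))
ori=lambda th,yaw:np.array([np.cos(th)*np.cos(yaw),np.cos(th)*np.sin(yaw),np.sin(th)])
th,yw=-.4,-.03
z=np.array([np.sin(th)*np.cos(yw),np.sin(th)*np.sin(yw),-np.cos(th)]);x=ori(th,yw)
Rg=np.stack([x,np.cross(z,x),z],1);rpy=R.from_matrix(Rg).as_euler('xyz');print(rpy)
pk=np.array([.450,-.2625,.009]);plan(pk-.1*z,rpy)
"
```

```text
[ 0.4489 -0.3373  0.042 ]
[ 0.3853 -0.291   0.042 ]
[ 0.47   -0.1609  0.042 ]
[ 0.3701 -0.3208  0.042 ]
bottle [0.6811 0.0472 0.    ] [0.6784 0.05   0.15  ]
[ 3.1416  0.4    -0.03  ]
shift units(25mm) total [-6.1237  0.2264  4.8365]
turn units(.12) total [ 0.0462 -3.3137  0.2809]
shift after turn [-3.7624  0.428   6.8268]
```

```bash
python3 -m jog '[[[-0.77,0.03,0.6],[0,0,0],-1],[[-0.77,0.03,0.6],[0,0,0],-1],[[-0.77,0.03,0.6],[0,0,0],-1],[[-0.77,0.03,0.6],[0,0,0],-1],[[-0.77,0.03,0.6],[0,0,0],-1],[[-0.77,0.03,0.6],[0,0,0],-1],[[-0.77,0.03,0.6],[0,0,0],-1],[[-0.77,0.03,0.6],[0,0,0],-1],[[0,0,0],[0,-0.83,0.07],-1],[[0,0,0],[0,-0.83,0.07],-1],[[0,0,0],[0,-0.83,0.07],-1],[[0,0,0],[0,-0.83,0.07],-1]]'; python3 -m jog '[[[0,0,0],[0,0,0],-1],[[0,0,0],[0,0,0],-1]]'; python3 -c "
from h import *
st();plan([.450,-.2625,.009],[3.1416,.4,-.03])
c=cam('wrist');f=bot.grab_frame('wrist')[:,:,::-1];cv2.imwrite('pics/w3.png',f)
print(proj(c,[.464,-.2625,.042]))
"
```

```text
time_s: 6.75
eef_pos: [0.4863, -0.2659, 0.1052]
ee_rot: [3.134, 0.402, -0.037]
ft_force: [0.6, -0.5, -0.2]
opening: 0.0851
time_s: 6.92
eef_pos: [0.4868, -0.2658, 0.1032]
ee_rot: [3.134, 0.398, -0.034]
ft_force: [-0.3, 0.2, 0.7]
opening: 0.0852
t 6.92 p [ 0.4868 -0.2658  0.1032] rpy [ 3.1343  0.3981 -0.0338] q [-0.1524  0.7479  0.706   1.721  -0.2981  1.2032 -0.9477] F [-0.309   0.2488  0.6518] M [ 0.0078 -0.3611  0.0437] op 0.0852
shift units(25mm) total [ 0.099  -0.1119  4.044 ]
turn units(.12) total [ 0.0485 -0.0156 -0.0291]
shift after turn [ 0.1069 -0.088   4.0444]
[246.3931 202.7712]
```

View pics/w3.png

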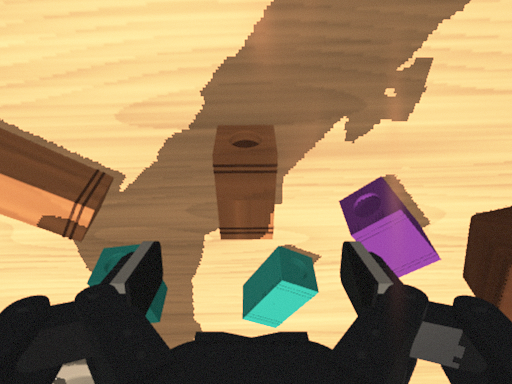

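The pillar's top face is centred near (246,200), as predicted, and the hole is visible at (245,143). I'll descend and grip.

```bash
python3 -m jog '[[[0.02,-0.02,0.7],[0.02,0,0],-1],[[0.02,-0.02,0.7],[0.02,0,0],-1],[[0.02,-0.02,0.7],[0,0,0],-1],[[0.02,-0.02,0.6],[0,0,0],-1],[[0,0,0.5],[0,0,0],-1],[[0,0,0.4],[0,0,0],-1],[[0,0,0.3],[0,0,0],-1],[[0,0,0.15],[0,0,0],-1],[[0,0,0],[0,0,0],-1]]'; python3 -c "
from h import *
st();plan([.450,-.2625,.009],[3.1416,.4,-.03])"
```

```text
time_s: 7.72
eef_pos: [0.4488, -0.2635, 0.0095]
ee_rot: [3.139, 0.399, -0.036]
ft_force: [0.6, 1.2, 0.3]
opening: 0.0853
t 7.72 p [ 0.4488 -0.2635  0.0095] rpy [ 3.1395  0.3986 -0.0361] q [-0.1101  0.8357  0.642   1.8343 -0.3608  1.0085 -0.9037] F [0.5887 1.2286 0.2865] M [-0.0674 -0.3854 -0.0481] op 0.0853
shift units(25mm) total [ 0.0511 -0.0435 -0.0002]
turn units(.12) total [-0.0022 -0.0117 -0.0469]
shift after turn [ 0.0513 -0.0432 -0.0002]
```

```bash
python3 -m jog '[[[0,0,0],[0,0,0],1],[[0,0,0],[0,0,0],1],[[0,0,0],[0,0,0],1],[[0,0,0],[0,0,0],1],[[0,0,0],[0,0,0],1],[[0,0,0],[0,0,0],1],[[0,0,0],[0,0,0],1],[[0,0,0],[0,0,0],1]]' 50; python3 -c "
from h import *
st()
f=bot.grab_frame('wrist')[:,:,::-1];cv2.imwrite('pics/w4.png',f)"
```

```text
time_s: 8.38
eef_pos: [0.4501, -0.2637, 0.0102]
ee_rot: [3.139, 0.397, -0.035]
ft_force: [1.8, 0.9, 6.0]
opening: 0.0413
t 8.38 p [ 0.4501 -0.2637  0.0102] rpy [ 3.1391  0.397  -0.0354] q [-0.1107  0.8352  0.6425  1.8323 -0.3608  1.0094 -0.9038] F [1.7902 0.9218 5.9948] M [ 0.259  -0.2448 -0.1066] op 0.0413
```

View pics/w4.png

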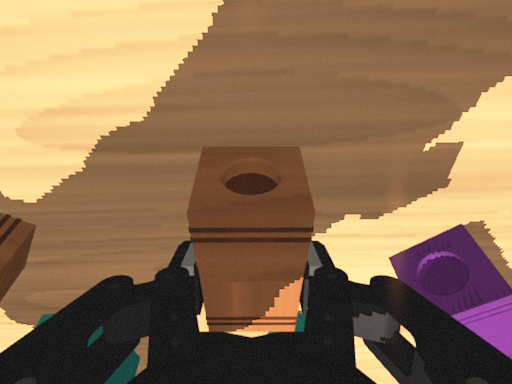

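```bash
python3 -m jog '[[[-0.2,0,-0.46],[0,0,0],1],[[-0.39,0,-0.92],[0,0,0],1],[[-0.39,0,-0.92],[0,0,0],1],[[-0.39,0,-0.92],[0,0,0],1],[[-0.39,0,-0.92],[0,0,0],1],[[-0.39,0,-0.92],[0,0,0],1],[[-0.39,0,-0.92],[0,0,0],1],[[-0.39,0,-0.92],[0,0,0],1],[[-0.2,0,-0.46],[0,0,0],1],[[0,0,0],[0,0,0],1]]'; python3 -c "
from h import *
st()
plan([.50,-.05,.22])"
```

```text
time_s: 9.27
eef_pos: [0.4493, -0.2641, 0.2121]
ee_rot: [3.138, 0.394, -0.037]
ft_force: [-0.6, 0.6, -1.6]
opening: 0.0416
t 9.27 p [ 0.4493 -0.2641  0.2121] rpy [ 3.138   0.3941 -0.0368] q [-0.2176  0.566   0.7955  1.7412 -0.2008  1.3436 -0.9625] F [-0.5822  0.5556 -1.564 ] M [-0.0911 -0.5822  0.0384] op 0.0416
shift units(25mm) total [ 1.4596 -8.6286 -0.9804]
```

```bash
python3 -m jog '[[[0.14,-0.86,-0.1],[0,0,0],1],[[0.14,-0.86,-0.1],[0,0,0],1],[[0.14,-0.86,-0.1],[0,0,0],1],[[0.14,-0.86,-0.1],[0,0,0],1],[[0.14,-0.86,-0.1],[0,0,0],1],[[0.14,-0.86,-0.1],[0,0,0],1],[[0.14,-0.86,-0.1],[0,0,0],1],[[0.14,-0.86,-0.1],[0,0,0],1],[[0.14,-0.86,-0.1],[0,0,0],1],[[0.14,-0.86,-0.1],[0,0,0],1]]'; python3 -m jog '[[[0,0,0],[-0.38,0,-0.92],1],[[0,0,0],[-0.38,0,-0.92],1],[[0,0,0],[-0.38,0,-0.92],1],[[0,0,0],[-0.38,0,-0.92],1],[[0,0,0],[-0.38,0,-0.92],1],[[0,0,0],[-0.38,0,-0.92],1],[[0,0,0],[-0.38,0,-0.92],1],[[0,0,0],[-0.38,0,-0.92],1]]';  python3 -m jog '[[[0,0,0],[-0.38,0,-0.92],1],[[0,0,0],[-0.38,0,-0.92],1],[[0,0,0],[-0.38,0,-0.92],1],[[0,0,0],[-0.38,0,-0.92],1],[[0,0,0],[-0.38,0,-0.92],1],[[0,0,0],[-0.38,0,-0.92],1],[[0,0,0],[-0.38,0,-0.92],1],[[0,0,0],[0,0,0],1]]';python3 -c "
from h import *
st()
p,T,s=tool();print(T)"
```

```text
time_s: 10.1
eef_pos: [0.4972, -0.0484, 0.2171]
ee_rot: [3.139, 0.401, -0.036]
ft_force: [0.6, -0.3, -0.8]
opening: 0.0413
time_s: 10.77
eef_pos: [0.4972, -0.0492, 0.217]
ee_rot: [-3.135, 0.399, 0.93]
ft_force: [0.0, 0.4, -1.8]
opening: 0.0413
time_s: 11.43
eef_pos: [0.4954, -0.05, 0.2171]
ee_rot: [-3.13, 0.392, 1.766]
ft_force: [-0.8, -0.4, -1.4]
opening: 0.0413
t 11.43 p [ 0.4954 -0.05    0.2171] rpy [-3.1299  0.3917  1.7656] q [-0.6875  0.2115  0.4661  2.0744  0.3707  0.9379 -0.2666] F [-0.7984 -0.3618 -1.4119] M [ 0.4737  0.1473 -0.0261] op 0.0413
[[-0.1789  0.9819  0.0624]
 [ 0.9068  0.1892 -0.3767]
 [-0.3817 -0.0108 -0.9242]]
```

```bash
python3 -m jog '[[[0,0,0],[0,0.9,0],1],[[0,0,0],[0,0.9,0],1],[[0,0,0],[0,0.9,0],1],[[0,0,0],[0,0.9,0],1],[[0,0,0],[0,0.9,0],1],[[0,0,0],[0,0.9,0],1],[[0,0,0],[0,0.9,0],1]]'; python3 -c "
from h import *
st()"; python3 -m jog '[[[0,0,0],[0,0.9,0],1],[[0,0,0],[0,0.9,0],1],[[0,0,0],[0,0.9,0],1],[[0,0,0],[0,0.9,0],1],[[0,0,0],[0,0.9,0],1],[[0,0,0],[0,0.9,0],1],[[0,0,0],[0,0.9,0],1],[[0,0,0],[0,0.4,0],1],[[0,0,0],[0,0,0],1],[[0,0,0],[0,0,0],1]]';python3 -c "
from h import *
st()
p,T,s=tool();print(T)
for n in ('wrist','scene'):
  cv2.imwrite('pics/%s5.png'%n,bot.grab_frame(n)[:,:,::-1])"
```

```text
time_s: 12.02
eef_pos: [0.4987, -0.0498, 0.2186]
ee_rot: [-3.135, -0.37, 1.751]
ft_force: [-1.1, 0.2, -1.3]
opening: 0.0409
t 12.02 p [ 0.4987 -0.0498  0.2186] rpy [-3.1347 -0.3699  1.7508] q [-0.1396  0.3202  0.4105  1.9201 -0.502   1.1537  0.7036] F [-1.081   0.2076 -1.2564] M [-0.4542 -0.076   0.1268] op 0.0409
time_s: 12.85
eef_pos: [0.498, -0.0501, 0.2169]
ee_rot: [-3.113, -1.168, 1.729]
ft_force: [0.5, 0.5, -1.1]
opening: 0.0414
t 12.85 p [ 0.498  -0.0501  0.2169] rpy [-3.1134 -1.1677  1.729 ] q [ 0.2728  0.7071  0.2671  1.7624 -0.9102  1.7312  1.1211] F [ 0.4951  0.4914 -1.0943] M [-1.1821 -0.1987  0.0088] op 0.0414
[[-0.0618  0.9831 -0.1726]
 [ 0.3874  0.183   0.9036]
 [ 0.9199 -0.011  -0.3921]]
```

View pics/wrist5.png

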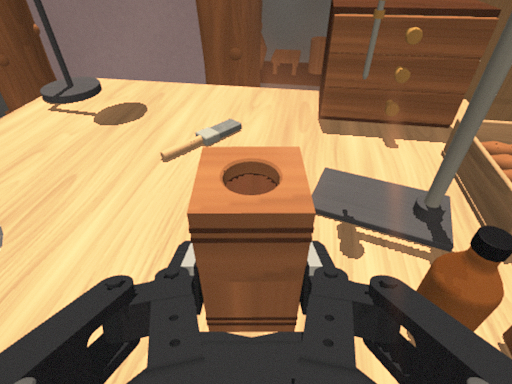

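View pics/scene5.png

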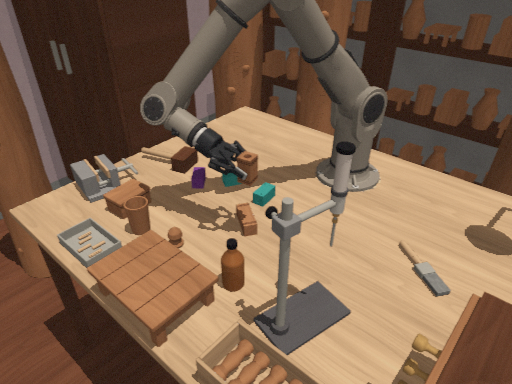

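The pillar is upright with the hole at (251,177), and the nozzle tip is visible at about (366,78). I'll triangulate the tip from both pictures and also measure the hole mouth.

```bash
python3 -c "
from h import *
w=cv2.imread('pics/wrist5.png');s=cv2.imread('pics/scene5.png')
crop(w,340,40,400,100,10,'pics/a.png');crop(s,305,215,355,265,12,'pics/b.png');crop(w,180,140,330,240,5,'pics/c.png')"
```

```text
(no output)
```

View pics/a.png

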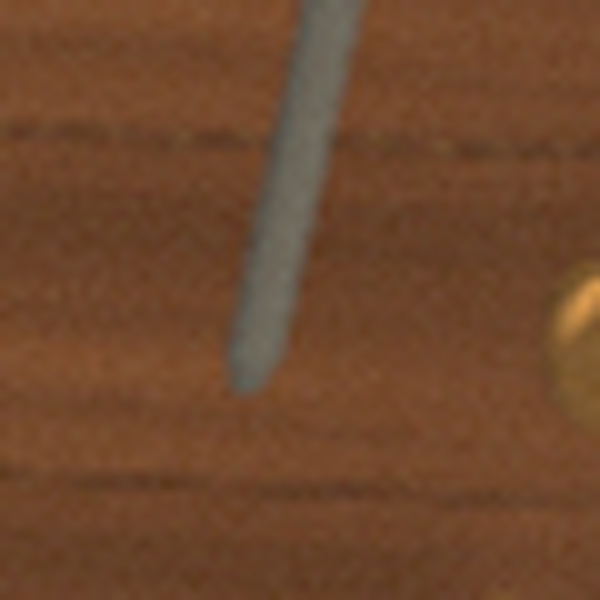

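View pics/b.png

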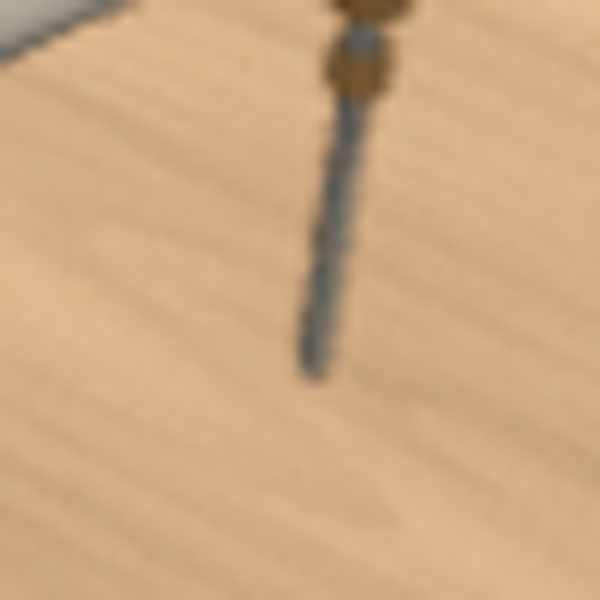

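View pics/c.png

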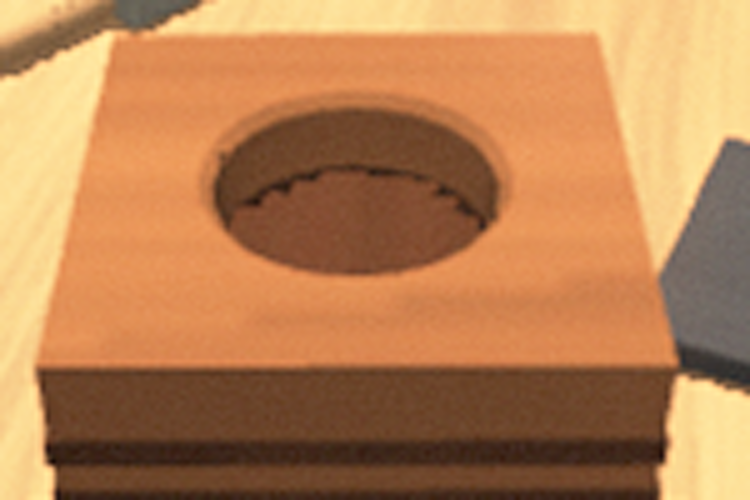

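```bash
cat > m.py <<'E'
from h import *
def tri(obs):
    A=[];b=[]
    for c,u,v in obs:
        K,o,Am=c; d=Am@np.array([(u-K[0,2])/K[0,0],-(v-K[1,2])/K[1,1],-1.]);d/=np.linalg.norm(d)
        M=np.eye(3)-np.outer(d,d);A.append(M);b.append(M@o)
    A=np.vstack(A);b=np.concatenate(b);x=np.linalg.lstsq(A,b,rcond=None)[0]
    return x,np.linalg.norm((A@x-b).reshape(-1,3),axis=1)
def top(c,pts):
    # pts: bl,br,fr,fl of the top face ; object frame: x right,y back,z up (pillar axis)
    h=.021;obj=np.array([[-h,h,0],[h,h,0],[h,-h,0],[-h,-h,0]])
    ok,rv,tv=cv2.solvePnP(obj,np.array(pts,float),c[0],None)
    F=np.diag([1,-1,-1.]);Rw=c[2]@F@cv2.Rodrigues(rv)[0];return c[1]+c[2]@F@tv.ravel(),Rw
E
python3 -c "
from m import *
w=cam('wrist');s=cam('scene')
print('tip',tri([(w,365.2,78.6),(s,331.2,246.2)]))
print('tip z plane scene',pix2z(s,331.2,246.2,.2),'wrist',pix2z(w,365.2,78.6,.2))
pts=[(180+a/5,140+b/5) for a,b in [(115,33),(598,33),(677,368),(38,368)]]
pc,Rw=top(w,pts);print('mouth',pc,'axis',Rw[:,2])
p,T,_=tool();print('in tool mouth',T.T@(pc-p),'axis',T.T@Rw[:,2])
# expected by grasp: mouth
ax=T@np.array([np.cos(.394),0,-np.sin(.394)]);print('axis by grasp',ax)
"
```

```text
tip (array([0.5905, 0.2675, 0.2004]), array([0.0006, 0.0006]))
tip z plane scene [0.5909 0.2673 0.2   ] wrist [0.5905 0.27   0.2   ]
mouth [ 0.5008 -0.0597  0.2703] axis [ 0.0077 -0.0015  1.    ]
in tool mouth [ 0.0433  0.0001 -0.03  ] axis [ 0.9182  0.     -0.3962]
axis by grasp [0.0052 0.0117 0.9999]
```

```bash
python3 -m jog '[[[0,0,0],[-0.49,0.01,0.21],1],[[0,0,0],[-0.49,0.01,0.21],1],[[0,0,0],[-0.49,0.01,0.21],1],[[0,0,0],[0,0,0],1]]';python3 -c "
from m import *
st();p,T,_=tool();a=T@[.9182,0,-.3962];m=p+T@[.0433,.0001,-.03];print('mouth',m,a,'psi',np.degrees(np.arctan2(T[1,2],T[0,2])))
print('shift',T.T@(np.array([.5905,.15,.19])-m)/.025)
"
```

```text
time_s: 13.28
eef_pos: [0.4969, -0.0499, 0.2197]
ee_rot: [-3.122, -1.168, 1.543]
ft_force: [-0.6, -0.3, -1.2]
opening: 0.0416
t 13.28 p [ 0.4969 -0.0499  0.2197] rpy [-3.1217 -1.1682  1.5428] q [ 0.2962  0.6507  0.2938  1.8813 -1.0243  1.6445  1.1068] F [-0.5944 -0.257  -1.2279] M [-1.2479  0.0238  0.0587] op 0.0416
mouth [ 0.4973 -0.0606  0.2713] [ 0.0078 -0.0049  1.    ] psi 89.63444067340541
shift [0.3497 3.6707 9.0445]
```

```bash
python3 -m jog '[[[0.03,0.3,0.75],[0,0,0],1],[[0.03,0.3,0.75],[0,0,0],1],[[0.03,0.3,0.75],[0,0,0],1],[[0.03,0.3,0.75],[0,0,0],1],[[0.03,0.3,0.75],[0,0,0],1],[[0.03,0.3,0.75],[0,0,0],1]]';python3 -c "
from m import *
st()"; python3 -m jog '[[[0.03,0.3,0.75],[0,0,0],1],[[0.03,0.3,0.75],[0,0,0],1],[[0.03,0.3,0.75],[0,0,0],1],[[0.03,0.3,0.75],[0,0,0],1],[[0.03,0.3,0.75],[0,0,0],1],[[0.03,0.3,0.75],[0,0,0],1],[[0,0,0],[0,0,0],1],[[0,0,0],[0,0,0],1]]';python3 -c "
from m import *
st();p,T,_=tool();a=T@[.9182,0,-.3962];m=p+T@[.0433,.0001,-.03];print('mouth',m,a,'psi',np.degrees(np.arctan2(T[1,2],T[0,2])))
for n in ('wrist','scene'):
  cv2.imwrite('pics/%s6.png'%n,bot.grab_frame(n)[:,:,::-1])"
```

```text
time_s: 13.78
eef_pos: [0.5442, 0.0572, 0.1788]
ee_rot: [-3.127, -1.169, 1.554]
ft_force: [0.0, 0.3, -1.0]
opening: 0.0411
t 13.78 p [0.5442 0.0572 0.1788] rpy [-3.1271 -1.1693  1.5537] q [ 0.1576  0.6967  0.2129  1.9101 -1.1717  1.4917  1.0892] F [ 0.0425  0.2607 -0.963 ] M [-1.2432  0.032  -0.0271] op 0.0411
time_s: 14.45
eef_pos: [0.5884, 0.1625, 0.1379]
ee_rot: [-3.12, -1.171, 1.548]
ft_force: [-0.5, -0.6, -1.3]
opening: 0.041
t 14.45 p [0.5884 0.1625 0.1379] rpy [-3.1204 -1.1708  1.5479] q [ 0.0426  0.7665  0.1154  1.8834 -1.3099  1.3466  1.0676] F [-0.5495 -0.5595 -1.2598] M [-1.3023  0.0328  0.0097] op 0.041
mouth [0.5889 0.1517 0.1895] [ 0.0082 -0.0074  1.    ] psi 90.00598377899779
```

View pics/wrist6.png

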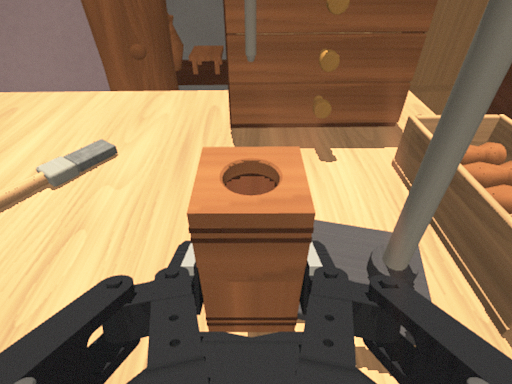

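View pics/scene6.png

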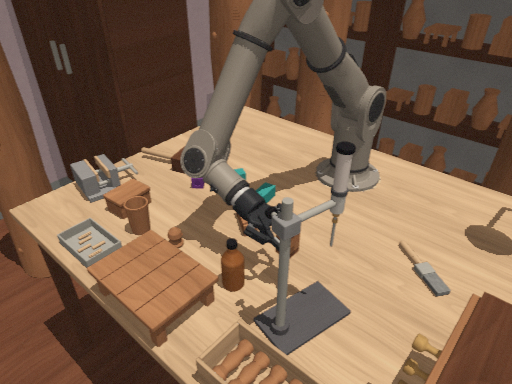

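```bash
python3 -m jog '[[[0,0,0],[0.45,0,-0.19],1],[[0,0,0],[0.45,0,-0.19],1],[[0,0,0],[0.45,0,-0.19],1],[[0,0,0],[0,0,0],1],[[0,0,0],[0,0,0],1]]';python3 -c "
from m import *
st();p,T,_=tool();a=T@[.9182,0,-.3962];m=p+T@[.0433,.0001,-.03];print('mouth',m,a,'psi',np.degrees(np.arctan2(T[1,2],T[0,2])))
c=cam('wrist');f=bot.grab_frame('wrist')[:,:,::-1];cv2.imwrite('pics/w7.png',f);print(proj(c,[.5905,.2675,.2004]))
crop(f,180,0,330,240,3,'pics/d.png')
print('shift',T.T@(np.array([.5905,.2675,.189])-m)/.025)
"
```

```text
time_s: 14.97
eef_pos: [0.5892, 0.1598, 0.1383]
ee_rot: [-3.123, -1.17, 1.722]
ft_force: [-1.1, 0.1, -2.6]
opening: 0.0414
t 14.97 p [0.5892 0.1598 0.1383] rpy [-3.1234 -1.1704  1.7218] q [ 0.0304  0.8154  0.1201  1.7562 -1.1721  1.4491  1.0346] F [-1.0629  0.1425 -2.5748] M [-1.2016 -0.222   0.0057] op 0.0414
mouth [0.5915 0.1493 0.1898] [ 0.0082 -0.0057  1.    ] psi 99.78205273292959
[279.7658  57.4765]
shift [1.7939 0.7517 4.3119]
```

View pics/d.png

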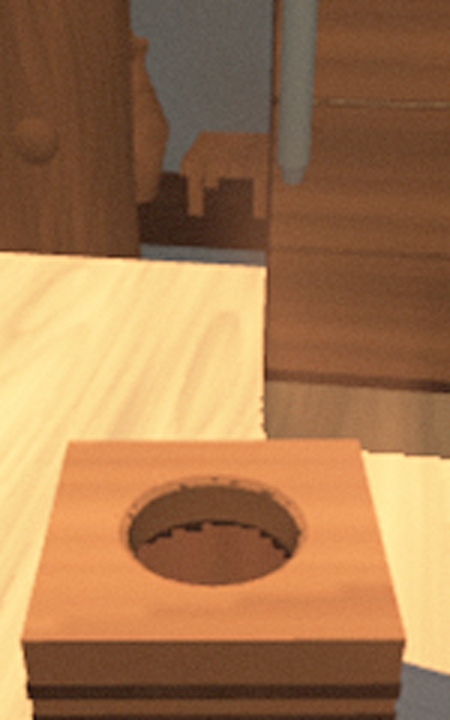

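```bash
python3 -m jog '[[[0.22,0.09,0.54],[0,0,0],1],[[0.22,0.09,0.54],[0,0,0],1],[[0.22,0.09,0.54],[0,0,0],1],[[0.22,0.09,0.54],[0,0,0],1],[[0.22,0.09,0.54],[0,0,0],1],[[0.22,0.09,0.54],[0,0,0],1],[[0.22,0.09,0.54],[0,0,0],1],[[0.22,0.09,0.54],[0,0,0],1],[[0,0,0],[0,0,0],1],[[0,0,0],[0,0,0],1]]';python3 -c "
from m import *
st();p,T,_=tool();a=T@[.9182,0,-.3962];m=p+T@[.0433,.0001,-.03];print('mouth',m,a,'psi',np.degrees(np.arctan2(T[1,2],T[0,2])))
c=cam('wrist');f=bot.grab_frame('wrist')[:,:,::-1];cv2.imwrite('pics/w8.png',f);print(proj(c,[.5905,.2675,.2004]))
np.savez('w8.npz',K=c[0],o=c[1],A=c[2])
crop(f,180,70,330,240,4,'pics/e.png')
g=bot.grab_frame('scene')[:,:,::-1];cv2.imwrite('pics/s8.png',g);crop(g,290,180,380,270,6,'pics/s8c.png')
"
```

```text
time_s: 15.85
eef_pos: [0.5861, 0.2798, 0.1369]
ee_rot: [-3.122, -1.172, 1.725]
ft_force: [0.6, 0.3, -0.5]
opening: 0.0413
t 15.85 p [0.5861 0.2798 0.1369] rpy [-3.1221 -1.1717  1.7248] q [-0.0994  0.7974  0.0396  1.793  -1.2866  1.309   0.9956] F [ 0.5548  0.3229 -0.4899] M [-1.2449 -0.1823  0.0042] op 0.0413
mouth [0.5884 0.2692 0.1885] [ 0.0089 -0.0069  1.    ] psi 100.03298265790889
[256.2879 151.5879]
```

View pics/e.png

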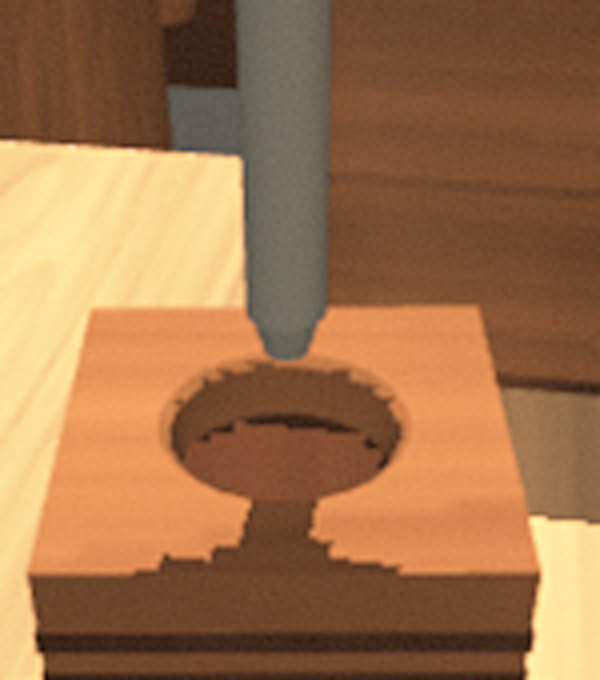

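View pics/s8c.png

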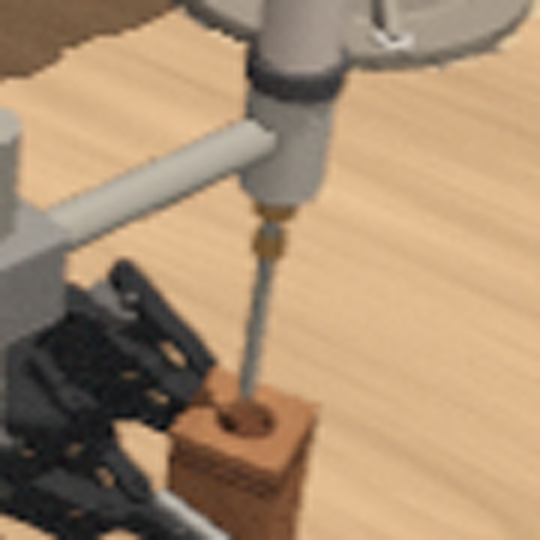

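View pics/s8.png

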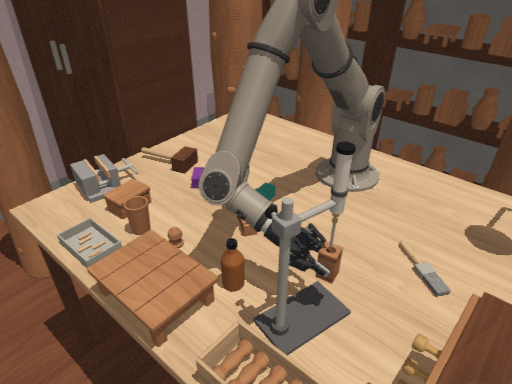

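```bash
python3 -c "
from m import *
d=np.load('w8.npz');c=(d['K'],d['o'],d['A'])
for z in (.199,.2004,.202): print('tip',z,pix2z(c,251.5,158,z))
pc,Rw=top(c,[(180+a/4,70+b/4) for a,b in [(92,310),(480,308),(538,575),(30,575)]]);print('mouth',pc,Rw[:,2])
s=cam('scene')
print('scene tip',pix2z(s,290+246/6,180+397/6,.2004), 'scene hole', pix2z(s,290+247/6,180+420/6,.1885))
"
```

```text
tip 0.199 [0.5892 0.2653 0.199 ]
tip 0.2004 [0.5895 0.2632 0.2004]
tip 0.202 [0.59   0.2607 0.202 ]
mouth [0.5883 0.2695 0.1882] [ 0.0006 -0.0048  1.    ]
scene tip [0.5915 0.2671 0.2004] scene hole [0.59   0.2682 0.1885]
```

```bash
python3 -c "
from m import *
p,T,_=tool();print('lat',T.T@np.array([.0013,-.0035,0])/.025,'up5mm',T.T@np.array([0,0,.005])/.025)"
```

```text
lat [-0.057   0.0277 -0.1352] up5mm [ 0.1842 -0.0015 -0.078 ]
```

```bash
python3 -m jog '[[[-0.03,0.014,-0.07],[0,0,0],1],[[-0.03,0.014,-0.07],[0,0,0],1],[[0,0,0],[0,0,0],1],[[0.15,0,-0.062],[0,0,0],1],[[0.15,0,-0.062],[0,0,0],1],[[0.12,0,-0.05],[0,0,0],1],[[0,0,0],[0,0,0],1],[[0,0,0],[0,0,0],1]]';python3 -c "
from m import *
st();p,T,_=tool();a=T@[.9182,0,-.3962];m=p+T@[.0433,.0001,-.03];print('mouth',m,a)
c=cam('wrist');f=bot.grab_frame('wrist')[:,:,::-1];cv2.imwrite('pics/w9.png',f)
np.savez('w9.npz',K=c[0],o=c[1],A=c[2])
crop(f,180,70,330,240,4,'pics/e9.png')
"
```

```text
time_s: 16.62
eef_pos: [0.5882, 0.275, 0.1486]
ee_rot: [-3.124, -1.171, 1.725]
ft_force: [-0.1, -0.4, -2.0]
opening: 0.0416
t 16.62 p [0.5882 0.275  0.1486] rpy [-3.1242 -1.1711  1.725 ] q [-0.0957  0.7802  0.0451  1.79   -1.2783  1.3201  0.9782] F [-0.1423 -0.3796 -1.9781] M [-1.2447 -0.2002 -0.0207] op 0.0416
mouth [0.5904 0.2645 0.2002] [ 0.008  -0.0065  1.    ]
```

View pics/e9.png

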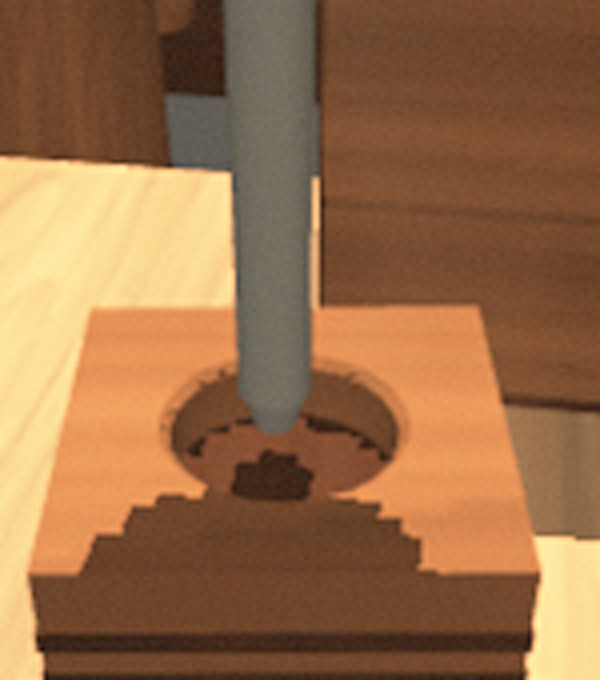

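```bash
python3 -m jog '[[[0,-0.045,0],[0,0,0],1],[[0.138,-0.001,-0.0585],[0,0,0],1],[[0.138,-0.001,-0.0585],[0,0,0],1],[[0.138,-0.001,-0.0585],[0,0,0],1],[[0.138,-0.001,-0.0585],[0,0,0],1],[[0.138,-0.001,-0.0585],[0,0,0],1],[[0.138,-0.001,-0.0585],[0,0,0],1],[[0.138,-0.001,-0.0585],[0,0,0],1],[[0.1,-0.001,-0.042],[0,0,0],1],[[0,0,0],[0,0,0],1],[[0,0,0],[0,0,0],1]]';python3 -c "
from m import *
st();p,T,_=tool();a=T@[.9182,0,-.3962];m=p+T@[.0433,.0001,-.03];print('mouth',m,a)
f=bot.grab_frame('wrist')[:,:,::-1];cv2.imwrite('pics/w10.png',f)
crop(f,180,70,330,240,4,'pics/e10.png')
st()
"
```

```text
time_s: 17.58
eef_pos: [0.587, 0.2747, 0.1773]
ee_rot: [-3.123, -1.171, 1.724]
ft_force: [-0.2, 0.7, -1.5]
opening: 0.0414
t 17.58 p [0.587  0.2747 0.1773] rpy [-3.123  -1.171   1.7237] q [-0.0993  0.7341  0.0505  1.7929 -1.2677  1.3354  0.9359] F [-0.1696  0.7478 -1.4608] M [-1.2893 -0.1941 -0.0413] op 0.0414
mouth [0.5893 0.2641 0.2288] [ 0.0084 -0.0063  1.    ]
t 17.63 p [0.5869 0.2747 0.177 ] rpy [-3.122  -1.171   1.7228] q [-0.0992  0.7344  0.0505  1.793  -1.2677  1.3354  0.936 ] F [ 0.1493 -0.0293 -0.6391] M [-1.2192 -0.1885  0.0011] op 0.0412
```

View pics/e10.png

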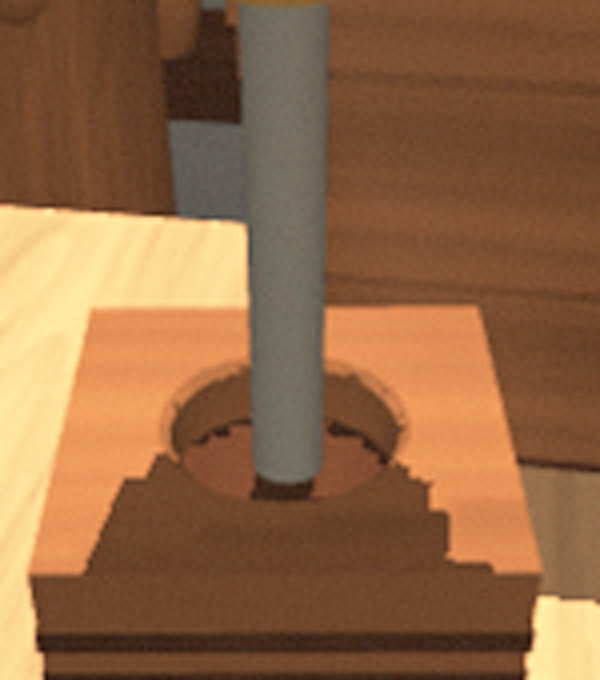

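```bash
for k in 1; do python3 -m jog '[[[0.037,0,-0.0156],[0,0,0],1],[[0.037,0,-0.0156],[0,0,0],1],[[0.037,0,-0.0156],[0,0,0],1],[[0.037,0,-0.0156],[0,0,0],1],[[0.037,0,-0.0156],[0,0,0],1],[[0.037,0,-0.0156],[0,0,0],1],[[0,0,0],[0,0,0],1],[[0,0,0],[0,0,0],1]]' >/dev/null; python3 -c "
from h import *
st()"; done; python3 -m jog '[[[0.037,0,-0.0156],[0,0,0],1],[[0,0,0],[0,0,0],1]]' >/dev/null; python3 -c "
from h import *
st()"; python3 -m jog '[[[0.037,0,-0.0156],[0,0,0],1],[[0,0,0],[0,0,0],1]]' >/dev/null; python3 -c "
from h import *
st()"
```

```text
t 18.3 p [0.587  0.2747 0.1832] rpy [-3.1224 -1.1711  1.7232] q [-0.1001  0.7251  0.0516  1.7923 -1.2656  1.3389  0.9265] F [ 0.4912 -0.1514 -1.4026] M [-1.1284 -0.183  -0.007 ] op 0.0412
t 18.47 p [0.587  0.2747 0.1843] rpy [-3.1222 -1.1712  1.723 ] q [-0.1002  0.7236  0.0518  1.7921 -1.2652  1.3396  0.9248] F [ 0.1817 -0.5613 -1.105 ] M [-1.2245 -0.2297  0.0194] op 0.0415
t 18.63 p [0.5869 0.2746 0.1849] rpy [-3.1214 -1.1705  1.7222] q [-0.1004  0.7222  0.0521  1.7923 -1.2645  1.3395  0.9232] F [ 0.2412  0.463  -3.3437] M [-1.5383 -0.2893 -0.0916] op 0.0416
```

Contact shows at TCP z ≈ 0.185: Fz went from about −1.2 to −3.3 N and Mx from −1.22 to −1.54 N·m. I'll ease up in small steps.

```bash
python3 -m jog '[[[0.02,0,-0.0085],[0,0,0],1],[[0.02,0,-0.0085],[0,0,0],1],[[0,0,0],[0,0,0],1]]' >/dev/null; python3 -c "
from h import *
st()"; python3 -m jog '[[[0.02,0,-0.0085],[0,0,0],1],[[0.02,0,-0.0085],[0,0,0],1],[[0,0,0],[0,0,0],1]]' >/dev/null; python3 -c "
from h import *
st()"; python3 -m jog '[[[0.02,0,-0.0085],[0,0,0],1],[[0.02,0,-0.0085],[0,0,0],1],[[0,0,0],[0,0,0],1]]' >/dev/null; python3 -c "
from h import *
st()"
```

```text
t 18.88 p [0.5869 0.2747 0.186 ] rpy [-3.1214 -1.1708  1.7222] q [-0.1006  0.7206  0.0523  1.7921 -1.2642  1.3404  0.9216] F [ 0.2486  0.1411 -3.6824] M [-1.6913 -0.3333 -0.06  ] op 0.0415
t 19.13 p [0.587  0.2746 0.1873] rpy [-3.122  -1.1709  1.7228] q [-0.1007  0.7188  0.0525  1.7919 -1.2639  1.3412  0.9199] F [-0.6244  0.8158 -4.422 ] M [-1.764  -0.2596  0.0058] op 0.0415
t 19.38 p [0.587  0.2746 0.1884] rpy [-3.1219 -1.171   1.7227] q [-0.1008  0.7171  0.0527  1.7918 -1.2635  1.3419  0.9181] F [-0.369  -0.0889 -4.7557] M [-1.8223 -0.3191  0.0451] op 0.0414
```

```bash
python3 -m jog '[[[0.02,0,-0.0085],[0,0,0],1],[[0.02,0,-0.0085],[0,0,0],1],[[0.02,0,-0.0085],[0,0,0],1],[[0,0,0],[0,0,0],1],[[0,0,0],[0,0,0],1],[[0,0,0],[0,0,0],1],[[0,0,0],[0,0,0],1]]' >/dev/null; python3 -c "
from h import *
F=[];Z=[]
st();c=cam('wrist')
for k in range(6):
  s=bot.state();F.append(s['ft_force']);Z.append(s['eef_pos']);f=bot.grab_frame('wrist')[:,:,::-1]
cv2.imwrite('pics/w11.png',f);crop(f,180,0,330,240,3,'pics/e11.png');print(np.mean(F,0),np.mean(Z,0),np.std(Z,0))
f=bot.grab_frame('scene')[:,:,::-1];cv2.imwrite('pics/s11.png',f);crop(f,290,170,380,270,6,'pics/s11c.png')
cv2.imwrite('pics/t11.png',bot.grab_frame('top')[:,:,::-1])
"
```

```text
t 19.97 p [0.587  0.2747 0.1899] rpy [-3.1217 -1.1711  1.7226] q [-0.101   0.7148  0.053   1.7916 -1.263   1.3429  0.9157] F [ 0.3162  0.3225 -6.2013] M [-1.918  -0.2894  0.0686] op 0.0413
[-0.6346  0.5418 -4.9959] [0.587  0.2747 0.19  ] [0. 0. 0.]
```

View pics/e11.png

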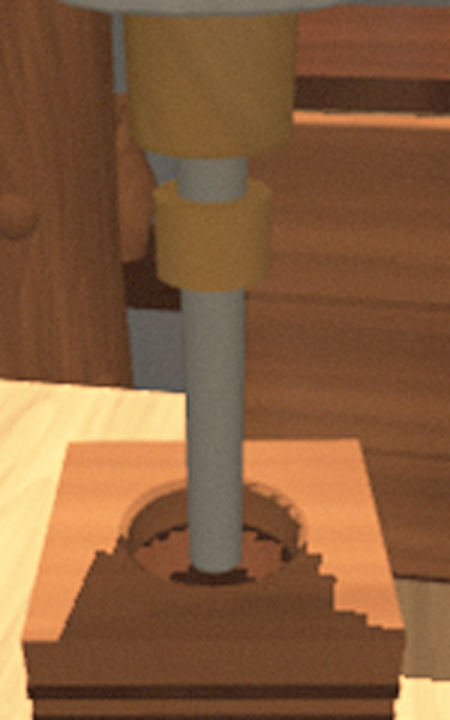

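View pics/s11c.png

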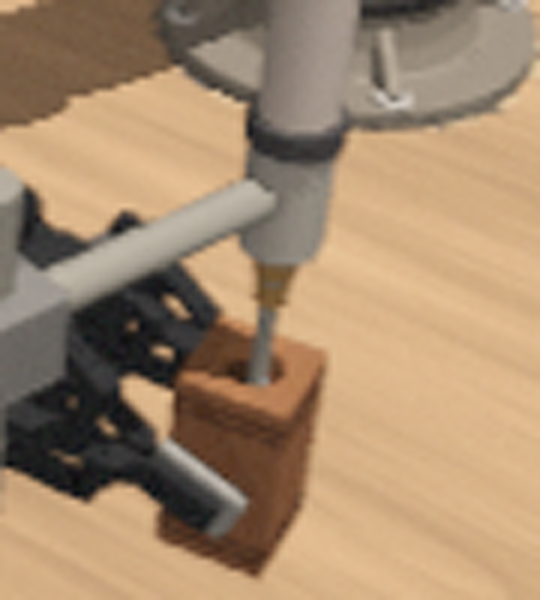

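View pics/t11.png

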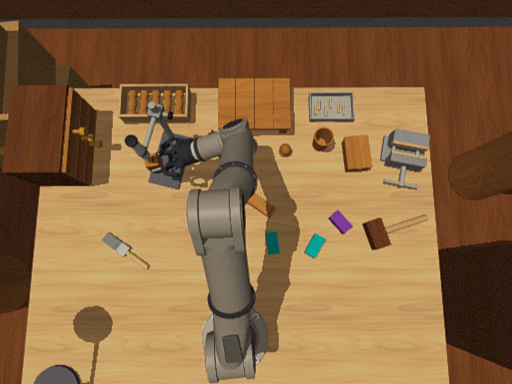

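View pics/s11.png

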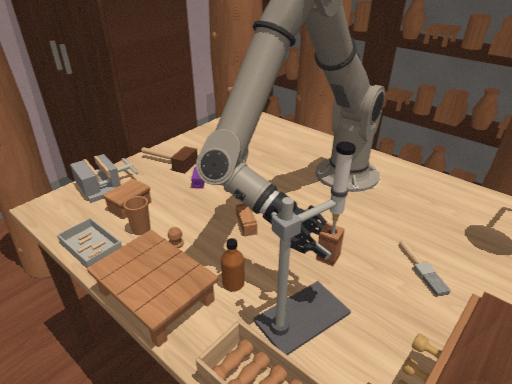

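```bash
python3 -m jog '[[[0,0,0],[0,0,0],1],[[0,0,0],[0,0,0],1],[[0,0,0],[0,0,0],1],[[0,0,0],[0,0,0],1]]' ; python3 -c "
from h import *
st();print(bot.state()['qvel'])"
```

```text
time_s: 20.7
eef_pos: [0.587, 0.2747, 0.19]
ee_rot: [-3.122, -1.171, 1.723]
ft_force: [-1.8, -0.6, -5.6]
opening: 0.0414
t 20.7 p [0.587  0.2747 0.19  ] rpy [-3.1219 -1.1711  1.7227] q [-0.101   0.7147  0.0529  1.7916 -1.263   1.3429  0.9156] F [-1.811  -0.5711 -5.6141] M [-1.9365 -0.2772  0.1161] op 0.0414
[-0.0001 -0.0011 -0.0007 -0.0006  0.0005  0.0009 -0.0014]
```

The bottle is still at (233,270) and the other things haven't moved. The arm is at rest, so I'm handing in.

```bash
python3 -c "
from plant import bot
print(bot.finish_job())"
```

```text
the job is handed in; nothing more can be done
None
```

I handed the job in at about 20.7 s with the pillar still held under the glue stand, hole up and the nozzle standing on the bottom of the hole. I gripped the short pillar across its sides and turned the end with the hole, seen in the wrist picture, straight up. Then I brought it under the stand and eased it up by feel.

**Last checks**
- **Contact and spring:** I felt contact at TCP z of about 0.185 m, and the arm now stands at 0.190 m. That makes the nozzle pushed up about 5 mm by height, or about 6 mm by the extra 4 N of force, against the 12 mm stop.
- **Upright and steady:** The pillar is within about 1° of vertical. The arm is at rest, the grip opening is steady at 41 mm, and the last wrist picture shows no slip.
- **Bystanders:** The things I could see in the last scene picture are where they were. The arm partly hides a few of them in both fixed views.

**Disagreement:** The scene and wrist pictures differed by about 5 mm on how far along the tool's direction the tip stood from the hole. I split the difference, and at the hole mouth the wrist picture showed only about 1 mm sideways, which I corrected. I had no direct reading of the nozzle joint, so its travel is worked out from height and force.

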